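Fish the damper vane out of the gap and hang it in its frame

TASK

The steel damper vane has slid into the narrow gap between the two timbers under the duct box: take the hooked pick from its rest, reach in under the duct, catch the vane behind its far end and drag it completely out onto the bench without putting fingers on it while it is in the gap. Put the pick back in its rest, and lift the vane over and lower it (do not let it drop) into the bearing frame so that its two end pins lie in the two open slots, both right at the bottom. Leave the other things on the bench where they are.

Things in the scene. Friction and masses are not known exactly. Their poses are not given: they have to be found in the camera images.
- slot_mouth (a point): The mouth of the gap, at bench height midway between the front ends of two fixed timber planks standing on edge. x runs level into the gap (toward the robot's left), z up. The gap is 44 mm wide and 250 mm long; walls 89 mm high, 38 mm thick; its floor is the bench; open at the front and back, and on top as far as the duct box.
- duct_edge (a point): Middle of the lower front edge of the galvanised duct box that roofs the inner part of the gap: 170 mm above the bench, 97 mm inside the mouth; same axes as the mouth. The box is 160 mm long in x, 170 mm wide, 110 mm high, with a 21 mm collar on top. It stands on two blocks on the planks, from 13 mm behind this edge, as far apart as the gap is wide.
- vane_mid (a point): The damper vane, loose plain steel, 0.2 kg: flat bar 80 x 36 x 14 mm with a round pin, 12 mm thick and 18 mm long, in the middle of each end; 116 mm over all. This is its centre, 7 mm above the bench as it lies flat. x along the pins, z through the thickness. At the start it lies flat along the gap, near pin 10 to 25 mm inside the mouth, far end under the duct box.
- vane_far (a point): Centre of the end face of the vane's pin that is deepest in the gap at the start (vane x = +58 mm).
- vane_near (a point): Centre of the end face of the vane's other pin (vane x = -58 mm).
- frame_seat (a point): Where the vane's centre comes when fully home in the bearing frame: 56 mm above the bench, midway between the two upright plates. x is the line of the pins, z up. Either pin may go in either slot, either face of the vane up. The 92 mm between the plates are free above the base plate, and open on both y sides.
- frame: The aluminium bearing frame, screwed down; origin at the middle of its underside, x along the pin line, z up. Base 150 x 110 x 6 mm. Plates 6 mm thick centred at x = +49 and -49 mm, 70 mm wide in y, top 85 mm above the bench. In the middle of each (y = 0) a slot open at the top: 15 mm wide, flat bottom 50 mm above the bench, flaring to about 24 mm over the top 13 mm.
- pick_grip (a point): The place to grip the loose hooked pick (0.15 kg): in the middle of its square wooden handle (24 x 24 x 100 mm), 65 mm up from the handle's lower end. z runs up along the handle, away from the hook; y is square to the plane of the hook; the hook bends to -x.
- pick_tip (a point): Centre of the rounded end (radius 4.5 mm) of the pick's hook: at (-21, 0, -211) mm from the grip point in the pick's axes.
- rest_home (a point): Where the pick's grip point is when the pick lies in its rest, 203 mm above the bench. x level, the way the pick's lower end points, z up. There the pick leans 35 degrees from vertical, handle top toward -x (the robot's right), hook low on the +x side. It comes out and goes back by straight vertical movement at this lean. Top of handle then 240 mm up.
- rest: The fixed wooden rest: base 105 x 90 mm, and a post with a trough sloping 35 degrees from vertical that carries only the lowest 42 mm of the pick's handle. The trough is open upwards and to +x, 8 mm wider than the handle; a ledge 150 mm above the bench stops the handle's lower end, with a 14 mm gap for the shank. Origin on the bench under that end, x as for the rest's home.
- vane: The vane again; origin at the middle of its underside.
- pick: The pick again; origin at the lower end of the handle, on its axis, axes as the grip point. A steel shank 9 mm thick runs 125 mm straight on from there (along -z), then bends 45 degrees toward -x for a 30 mm hook. With the pick leaning as in its rest, the hook points almost straight down, 10 degrees back toward the handle's side.
- sprayer: Bystander: spray bottle, 190 mm tall, 68 mm across.
- can: Bystander: can, 100 mm tall, 66 mm across.
- tape: Bystander: roll of tape lying flat, 100 mm across, 45 mm high.
- driver: Bystander: screwdriver lying on the bench.
- hammer: Bystander: hammer lying on the bench.
- offcut: Bystander: timber offcut 120 x 70 x 38 mm.

How it is judged (in metres and radians):
On the way:
1. the vane has been dragged completely out of the gap (both pins in front of the mouth) (x of each of vane_far, vane_near in the frame of slot_mouth below -0.003 m), for 0.1 s.
At the end, for the whole second after the job is handed in: Both vane pins at the bottom of the frame's slots (pin ends within 3 mm of seated height, 6 mm of the slot's middle), vane centred between the plates within 9 mm; pick in its rest (grip within 20 mm of home, leaning 26 to 43 degrees); both at rest (z of vane_far in the frame of frame between 0.053 and 0.0592 m and y of vane_far in the frame of frame between -0.006 and 0.006 m and z of vane_near in the frame of frame between 0.053 and 0.0592 m and y of vane_near in the frame of frame between -0.006 and 0.006 m and x of vane_mid in the frame of frame between -0.009 and 0.009 m and distance between pick_grip and rest_home below 0.02 m and angle between pick_grip's own z axis and vertical between 0.46 and 0.76 rad and linear speed of each of vane, pick below 0.02 m/s); the robot touches nothing.
It fails at once if the robot itself touches the vane while it is still in the gap (contact force between any of the fingers, the arm and vane above 0.5 N and x of any of vane_far, vane_near in the frame of slot_mouth above 0 m and horizontal distance between vane_mid and slot_mouth below 0.15 m and z of vane_mid in the frame of slot_mouth below 0.08 m and y of vane_mid in the frame of slot_mouth between -0.03 and 0.03 m).
It fails at once if the vane is dropped into the frame (falls faster than 0.5 m/s, not held, at the frame) (linear speed of vane above 0.5 m/s and horizontal distance between vane_mid and frame_seat below 0.08 m and contact force between the fingers and vane below 0.1 N).
It fails at once if a bystander is moved by more than 40 mm (distance of any of sprayer, can, tape, driver, hammer, offcut from where it was at the start of the episode above 0.04 m).
It also fails if it takes over 72 s, if anything falls off the work surface, if the arm or the gripper's body presses on something with over 40 N, if the wrist force passes 120 N, or if a joint passes its speed limit or range.

ROBOT

A 6-joint arm with a two-finger parallel gripper is mounted at the origin on the work surface. World frame = base frame: x ahead of the robot, y to its left, z up, the work surface at z = 0. Lengths are in mm, angles in rad, forces in N, time in s.
With the tool pointing down it reaches from about 300 to 775 mm from the base axis. Payload 14.6 kg.
Tool frame: the origin (TCP) lies between the finger pads; the fingertips stand 8 mm ahead of it and the grasp point (between the pads) lies 11 mm behind it; z points along the fingers, y is the direction in which the jaws open and shut (so a half turn about z gives the same grasp; the last joint's range is limited). The gripper opens to 94 mm and grips with 3 to 60 N. Pads are 16 mm wide; open, the fingers measure 119 mm over their backs; the gripper's body (75 mm by 177 mm) begins 78 mm behind the grasp point.
Start: joints at [-1.389, 0.3, 1.521, -0, 1.321, -0.067], TCP at [135.426, -533.056, 213.446] pointing down, gripper open.
Joint ranges: [-3.03, 3.03], [-0.79, 2.21], [0.23, 2.52], [-1.04, 4.18], [0, 3.07], [-2.55, 2.55]. Speed limits (rad/s): [2.22, 2.22, 2.57, 3.14, 3.14, 3.14].

INTERFACE

Orientations are given as [roll, pitch, yaw] about the fixed x, y, z axes, in that order (R = Rz(yaw) Ry(pitch) Rx(roll)).
In Python, from cell import manip, cams, models gives the robot as it stands. The module is installed in compiled form; this text tells all that it offers.
- The arm moves only by the shell command python3 -m pendant 'ROWS' [OPENING] [FORCE]. ROWS is JSON, a list that holds one entry, the list of rows, each a list of 4 numbers: the shift along the tool's x, y, z in cm, then the turn about the tool's z in rad. In form: [[[x, y, z, roll], ...]]. A call has 1 to 5 rows; each row is the pose to reach, as a shift and turn from the pose commanded when the call began, along the tool's axes at that moment; what a row does not reach only later rows make up. A row lasts 1/10 s, in which the tool goes at most 50 mm and 8.59 degrees, less where a joint would pass 70% of its speed; a pose out of reach is approached as far as the arm can. A call with a gripper value outside its range is refused whole. OPENING is the opening, from -1 (shut) to 1 (fully open), so that 0 is half open, set as the call begins (- or left out, the last holds). The fingers move at their own pace and stop on an object; FORCE is the grip in N (left out, the last holds). Time passes only in rows, so rows that repeat a pose let the fingers close. It gives the time, the measured TCP pose, the force and the opening at its end, in the units of the state.
- manip.read_state(): the state, without advancing time (a new reading comes with each control period).
- cams.camera(name): name is "side" or "top"; returns a dict with "frame" (420x560x3 uint8, red, green, blue), "K" (3x3 intrinsics, pixels), "pose" (4x4, takes a point from camera to world coordinates). Camera axes: x right, y down, z forward; pixel columns grow to the right and rows downward; lengths in mm; the calibration is good to about 2 mm. A picture is of the moment at which its call begins. There is no depth.
- manip.sign_off(): hands the job in, once; it reports no verdict.
Trained networks look in the newest picture that a camera, given by its name, has taken for a name from the list of things; names that differ only in an ending like _2 or _b are one class to them, and where a whole thing is asked for, a point or a joint stands for the part that bears it (a point fixed in the world has none). Each returns a list of dicts, best first, with "score" (0 to 1); they miss things now and then, are a little off and sometimes report something else, mostly with a low value. They report only what shows in the picture. A call takes as long as a camera call.
- models.regions_of(camera, name): "pixels" (420x560 bool, what is visible of it) and "point" ([column, row] in pixels, amid what is visible of it).
The state is a dict: "clock": time; "joints": joint angles; "qd": joint speeds; "effort": joint torques, N m; "eef_pos": TCP position; "eef_rot": TCP orientation; "wrist_force": force on the tool from outside, world axes, zero at the start; "moment": the same for the moment, N m; "finger_gap": finger opening in mm.
Only numpy, scipy, OpenCV 4.12 (cv2) and the standard library are available. Lean on these libraries where they do the work, as an engineer would, in place of code of your own. Each camera call takes 0.05 s, during which the arm holds its last target.

## Working session

There is one attempt and no reset: what is moved stays moved. The work goes in short steps, Python scripts to look and compute and a shell command to move; the robot and the scene stay as the last step left them, time stands still between calls to the robot, and variables do not carry over. Pictures are saved under pics/ and viewed, and the job is handed in when it is done.

```bash
ls; mkdir -p pics
python3 - <<'E'
from cell import manip, cams, models
import cv2, numpy as np
s=manip.read_state(); print(s)
for n in ("side","top"):
    c=cams.camera(n); cv2.imwrite(f"pics/{n}0.png",c["frame"][:,:,::-1]); print(n,c["K"].tolist(),np.round(c["pose"],3).tolist())
E
```

```text
pics
{'clock': 0.0, 'joints': array([-1.38861701e+00,  3.00503260e-01,  1.52161413e+00,  2.44157856e-07,
        1.32069936e+00, -6.65807415e-02]), 'qd': array([-0.00078336,  0.00077092,  0.00070938,  0.00014321, -0.00055212,
       -0.00079465]), 'effort': array([-2.99245774e-03, -5.31813025e+01, -3.52745390e+01,  7.07251928e-02,
        2.44299212e-02, -7.96303311e-05]), 'eef_pos': array([ 135.37018986, -532.8044408 ,  212.85470873]), 'eef_rot': array([-3.14037129e+00, -8.16766943e-05,  2.48759945e-01]), 'wrist_force': array([-0.37923495, -0.19983359, -0.39918624]), 'moment': array([ 0.03446355, -0.00539885, -0.05354692]), 'finger_gap': 94.07977447158157}
side [[460.03085430886784, 0.0, 276.259504319986], [0.0, 460.03085430886784, 215.2676537778935], [0.0, 0.0, 1.0]] [[-0.518, 0.817, -0.253, 844.39], [0.855, 0.495, -0.153, 198.434], [-0.0, -0.296, -0.955, 1222.192], [0.0, 0.0, 0.0, 1.0]]
top [[440.0213669149403, 0.0, 278.5488300805941], [0.0, 440.0213669149403, 208.4532569473492], [0.0, 0.0, 1.0]] [[-0.028, -0.997, 0.072, 479.046], [-0.999, 0.03, 0.02, -2.668], [-0.022, -0.071, -0.997, 1373.447], [0.0, 0.0, 0.0, 1.0]]
```

View pics/side0.png

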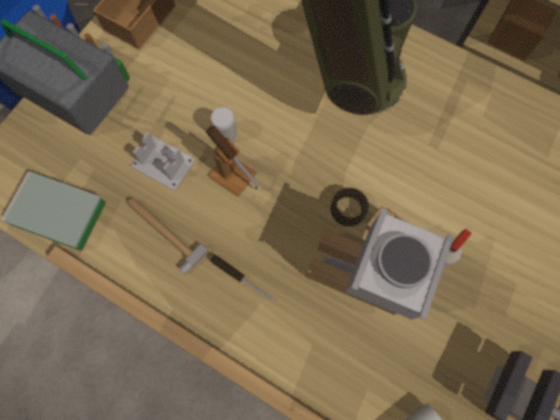

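View pics/top0.png

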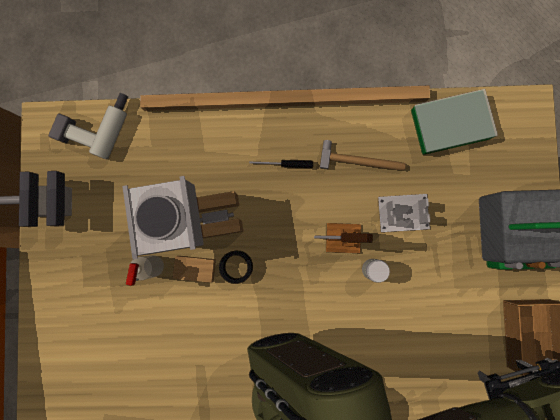

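```bash
cat > h.py <<'E'
from cell import manip, cams, models
import cv2, numpy as np
from scipy.spatial.transform import Rotation as R
def ray(c,uv):
    K=np.array(c["K"]);P=np.array(c["pose"])
    d=P[:3,:3]@np.linalg.inv(K)@np.array([uv[0],uv[1],1.0]); return P[:3,3],d
def atz(c,uv,z):
    o,d=ray(c,uv); return o+d*(z-o[2])/d[2]
def tri(c1,u1,c2,u2):
    o1,d1=ray(c1,u1);o2,d2=ray(c2,u2)
    d1=d1/np.linalg.norm(d1);d2=d2/np.linalg.norm(d2)
    A=np.stack([d1,-d2],1);t=np.linalg.lstsq(A,o2-o1,rcond=None)[0]
    p=o1+d1*t[0];q=o2+d2*t[1];return (p+q)/2,np.linalg.norm(p-q)
def proj(c,p):
    K=np.array(c["K"]);P=np.array(c["pose"])
    p=np.atleast_2d(p);q=(p-P[:3,3])@P[:3,:3]; w=q@K.T; return w[:,:2]/w[:,2:]
E
python3 - <<'E'
from h import *
C={}
for n in ("side","top"): C[n]=cams.camera(n)
for nm in ["slot_mouth","duct_edge","vane_mid","vane_far","vane_near","frame_seat","frame","pick_grip","pick_tip","rest_home","rest","vane","pick","sprayer","can","tape","driver","hammer","offcut"]:
    for n in C:
        r=models.regions_of(n,nm)
        print(nm,n,[(round(x["score"],2),np.round(x["point"]).tolist(),int(x["pixels"].sum())) for x in r[:2]])
E
```

```text
slot_mouth side [(0.5, [232.0, 272.0], 413)]
slot_mouth top [(0.67, [169.0, 217.0], 6264), (0.59, [216.0, 216.0], 293)]
duct_edge side [(0.76, [387.0, 265.0], 9461)]
duct_edge top [(0.78, [169.0, 214.0], 6054)]
vane_mid side [(0.85, [337.0, 264.0], 270)]
vane_mid top [(0.68, [216.0, 216.0], 280)]
vane_far side [(0.78, [337.0, 264.0], 302)]
vane_far top [(0.56, [214.0, 216.0], 256)]
vane_near side [(0.85, [341.0, 267.0], 284)]
vane_near top [(0.68, [213.0, 216.0], 340)]
frame_seat side [(0.7, [164.0, 162.0], 1997)]
frame_seat top [(0.89, [402.0, 211.0], 1699), (0.51, [218.0, 216.0], 323)]
frame side [(0.87, [158.0, 162.0], 1897)]
frame top [(0.96, [402.0, 215.0], 1732)]
pick_grip side [(0.46, [158.0, 163.0], 1981)]
pick_grip top [(0.66, [355.0, 238.0], 382)]
pick_tip side [(0.96, [227.0, 145.0], 493)]
pick_tip top [(0.66, [355.0, 239.0], 345)]
rest_home side [(0.62, [228.0, 173.0], 1153), (0.58, [390.0, 264.0], 9344)]
rest_home top [(0.89, [340.0, 242.0], 776), (0.5, [400.0, 212.0], 1733)]
rest side [(0.58, [228.0, 172.0], 1206)]
rest top [(0.69, [340.0, 240.0], 711), (0.21, [214.0, 216.0], 327)]
vane side [(0.81, [341.0, 263.0], 247)]
vane top [(0.64, [215.0, 216.0], 320)]
pick side [(0.64, [222.0, 144.0], 603)]
pick top [(0.95, [353.0, 236.0], 350)]
sprayer side [(0.67, [340.0, 264.0], 270), (0.62, [458.0, 246.0], 427)]
sprayer top [(0.91, [141.0, 266.0], 807)]
can side [(0.74, [230.0, 121.0], 585)]
can top [(0.84, [377.0, 270.0], 510)]
tape side [(0.68, [229.0, 171.0], 1096), (0.63, [356.0, 199.0], 804)]
tape top [(0.57, [226.0, 265.0], 470), (0.52, [169.0, 214.0], 6244)]
driver side [(0.64, [338.0, 267.0], 230), (0.62, [229.0, 268.0], 365)]
driver top [(0.79, [291.0, 162.0], 300)]
hammer side [(0.85, [170.0, 237.0], 984), (0.41, [230.0, 269.0], 418)]
hammer top [(0.96, [353.0, 162.0], 810)]
offcut side [(0.56, [229.0, 171.0], 1264), (0.52, [375.0, 216.0], 186)]
offcut top [(0.78, [194.0, 270.0], 969)]
```

Run:
```python
import cv2,numpy as np
s=cv2.imread("pics/side0.png");t=cv2.imread("pics/top0.png")
def crop(im,x0,y0,x1,y1,k):
    return cv2.resize(im[y0:y1,x0:x1],None,fx=k,fy=k,interpolation=cv2.INTER_CUBIC)
cv2.imwrite("pics/c1.png",crop(t,305,180,445,285,5.7))
cv2.imwrite("pics/c2.png",crop(s,125,100,265,205,5.7))
cv2.imwrite("pics/c3.png",crop(t,115,165,255,270,5.7))
cv2.imwrite("pics/c4.png",crop(s,300,210,440,315,5.7))
```

```text
(no output)
```

View pics/c1.png

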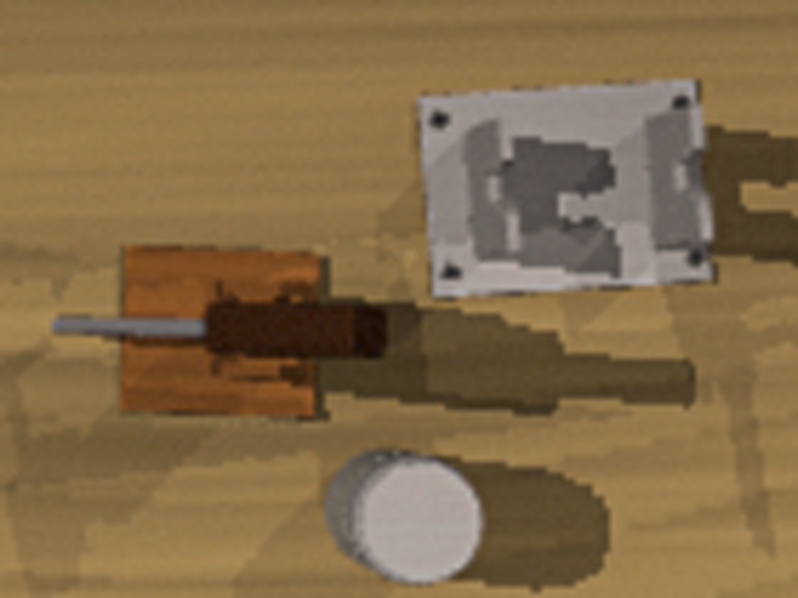

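View pics/c2.png

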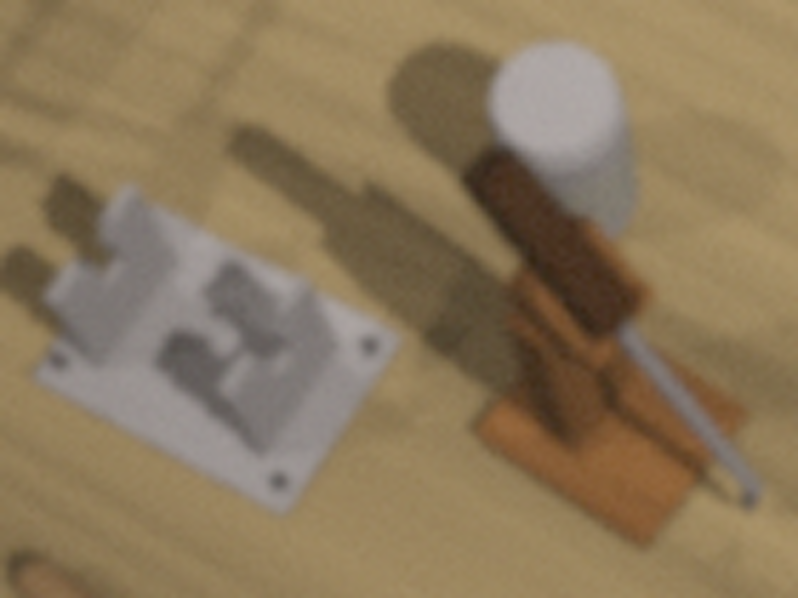

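View pics/c3.png

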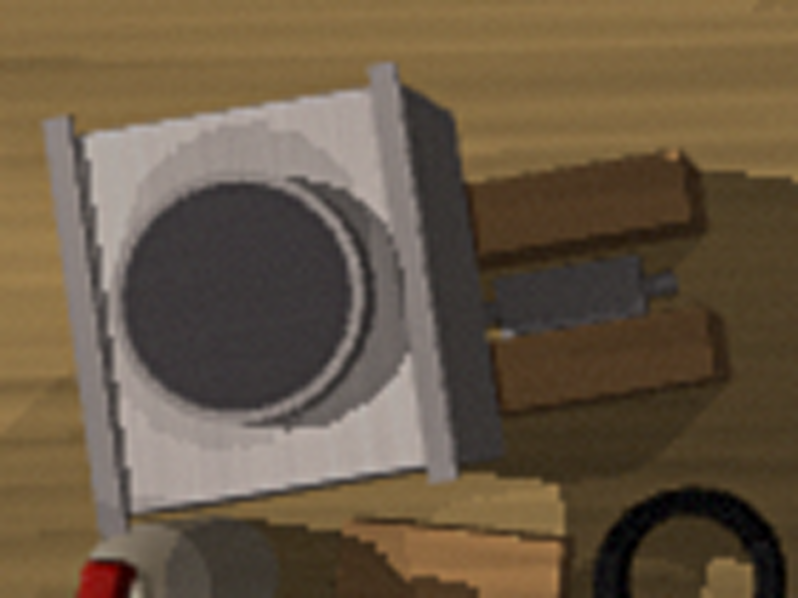

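View pics/c4.png

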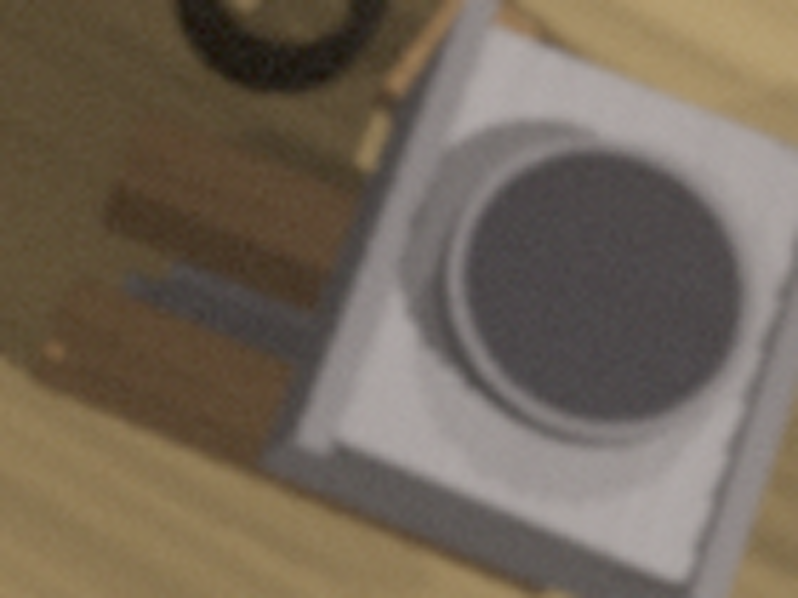

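Run:
```python
import cv2,numpy as np
s=cv2.imread("pics/side0.png");t=cv2.imread("pics/top0.png")
def crop(im,x0,y0,x1,y1,k,g):
    c=cv2.resize(im[y0:y1,x0:x1],None,fx=k,fy=k,interpolation=cv2.INTER_NEAREST)
    c=np.clip(c.astype(float)*g,0,255).astype(np.uint8)
    for i in range(x0,x1,10): cv2.putText(c,str(i),((i-x0)*k,8),0,.3,(0,255,255),1); cv2.line(c,((i-x0)*k,0),((i-x0)*k,c.shape[0]),(0,255,255),1) if 0 else cv2.line(c,((i-x0)*k,10),((i-x0)*k,14),(0,255,255),1)
    for i in range(y0,y1,10): cv2.putText(c,str(i),(0,(i-y0)*k+4),0,.3,(0,255,255),1);cv2.line(c,(20,(i-y0)*k),(24,(i-y0)*k),(0,255,255),1)
    return c
cv2.imwrite("pics/d3.png",crop(t,190,185,250,230,13,2))
cv2.imwrite("pics/d4.png",crop(s,305,225,365,295,8,2))
cv2.imwrite("pics/d2.png",crop(s,200,115,270,205,6,1.4))
```

```text
(no output)
```

View pics/d3.png

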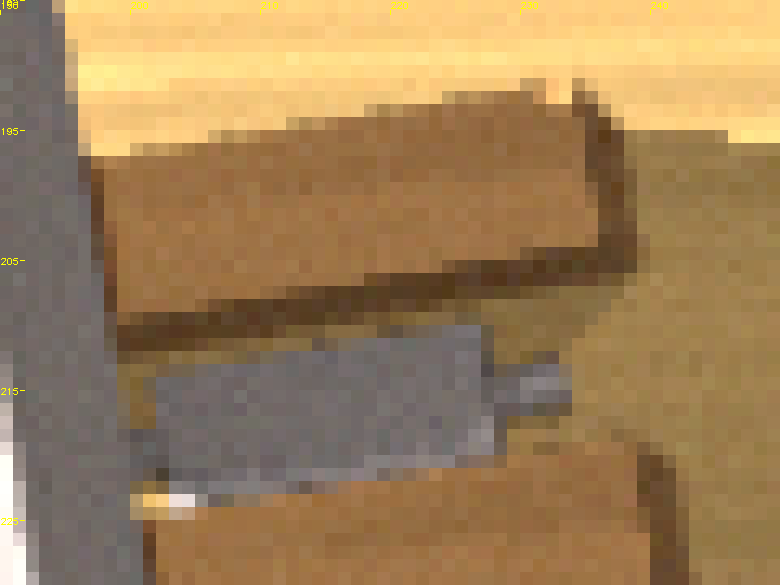

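View pics/d4.png

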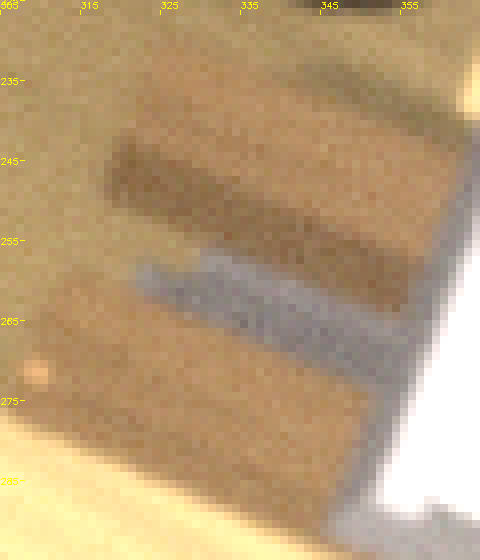

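View pics/d2.png

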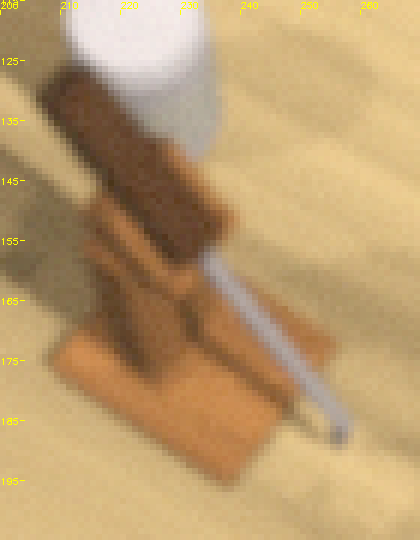

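```bash
cat > fit.py <<'E'
from h import *
from scipy.optimize import least_squares
import pickle
C=pickle.load(open("C.pkl","rb"))
def fit(name,obs,x0,z0=0.0):
    # obs: list (cam, local xyz, uv)
    def pts(p,loc):
        c,s=np.cos(p[2]),np.sin(p[2]); loc=np.asarray(loc,float)
        return np.stack([p[0]+c*loc[:,0]-s*loc[:,1],p[1]+s*loc[:,0]+c*loc[:,1],loc[:,2]+z0],1)
    def res(p):
        out=[]
        for cam,l,uv in obs: out.append(proj(C[cam],pts(p,[l]))[0]-uv)
        return np.concatenate(out)
    r=least_squares(res,x0,x_scale=[10,10,.1],loss="soft_l1")
    e=res(r.x).reshape(-1,2)
    print(name,np.round(r.x,4)); 
    for o,k in zip(obs,e): print("  ",o[0],o[1],np.round(k,2))
    return r.x
E
python3 - <<'E'
from h import *
import pickle
C={n:cams.camera(n) for n in("side","top")}
for n in C: C[n]={k:np.array(v) for k,v in C[n].items()}
pickle.dump(C,open("C.pkl","wb"))
from fit import *
def c(x0,y0,k): return lambda a,b:((a+.5)/k-.5+x0,(b+.5)/k-.5+y0)
c1=c(305,180,5.7);c2=c(125,100,5.7);c3=c(115,165,5.7);c4=c(300,210,5.7)
d3=c(190,185,13);d4=c(305,225,8);d2=c(200,115,6)
def both(u): return u
p=atz(C["top"],c1(567,190),6);print(p)
# frame local x along pins; choose frame x ~ world -y (image right) : yaw=-pi/2 ; local y = world +x = image up
F=[("top",(-75,55,6),c1(420,98)),("top",(75,55,6),c1(697,80)),("top",(75,-55,6),c1(714,280)),("top",(-75,-55,6),c1(434,298)),
("side",(75,55,6),c2(36,374)),("side",(-75,55,6),c2(286,515)),("side",(-75,-55,6),c2(400,342))]
f1=fit("frame both",F,[p[0],p[1],-1.57]); fit("frame top",F[:4],f1);fit("frame side",F[4:],f1)
# slot
p=atz(C["top"],d3(618,348),89);print(p)
S=[("top",(0,-60,89),d3(575,85)),("top",(0,-22,89),d3(598,250)),("top",(0,-22,0),d3(636,270)),("top",(0,22,89),d3(640,445)),("top",(0,60,89),c3(727,380)),
("side",(0,22,89),d4(120,142)),("side",(0,22,0),d4(105,198))]
s1=fit("slot",S,[p[0],p[1],1.57]);fit("slot top",S[:5],s1)
V=[("top",(-40,-18,14),d3(482,325)),("top",(-40,18,14),d3(500,455)),("top",(40,-18,14),d3(155,372)),("top",(40,18,14),d3(166,492)),("top",(-58,0,7),d3(571,385)),("side",(-40,18,14),d4(200,250)),("side",(-58,0,7),d4(136,275))]
v1=fit("vane",V,[p[0],p[1]+90,1.57]);fit("vane top",V[:5],v1)
# pick: local rest_home
a=np.radians(35);X=np.array([np.cos(a),0,np.sin(a)]);Z=np.array([-np.sin(a),0,np.cos(a)]);Y=np.array([0,1,0])
def pk(x,y,z): return tuple(np.round(x*X+y*Y+z*Z,2))
p=atz(C["top"],c1(300,330),203);print(p)
# rest x ~ world +y (image left); local y = -world x = image down
P=[("top",pk(12,-12,35),c1(356,302)),("top",pk(12,12,35),c1(356,357)),("top",pk(12,-12,-65),c1(205,303)),("top",pk(12,12,-65),c1(205,355)),
("top",pk(-12,-12,35),c1(387,306)),("top",pk(-12,12,35),c1(387,357)),("top",pk(0,0,-194.5),c1(54,325)),
("side",pk(-21,0,-211),d2(337,436))]
r1=fit("pick",P,[p[0],p[1],1.57],203.);fit("pick top",P[:7],r1,203.)
for q in [(-12,12,35),(12,12,35),(12,-12,35),(12,12,-65),(12,-12,-65),(-12,-12,-65),(-12,12,-65)]:
    c_,s_=np.cos(r1[2]),np.sin(r1[2]);l=pk(*q);w=[r1[0]+c_*l[0]-s_*l[1],r1[1]+s_*l[0]+c_*l[1],203+l[2]]
    uv=proj(C["side"],w)[0]; print(q,"d2 px",(uv-[200,115]+.5)*6)
E
```

```text
[ 552.43530037 -363.2519605     6.        ]
frame both [ 553.5574 -360.663    -1.5389]
   top (-75, 55, 6) [-0.71 -0.35]
   top (75, 55, 6) [-0.84 -0.2 ]
   top (75, -55, 6) [-0.81  0.15]
   top (-75, -55, 6) [-0.44 -0.05]
   side (75, 55, 6) [-1.08 -0.23]
   side (-75, 55, 6) [-1.02 -0.85]
   side (-75, -55, 6) [-0.07 -1.74]
frame top [ 553.15   -362.8016   -1.5382]
   top (-75, 55, 6) [-0.02 -0.22]
   top (75, 55, 6) [-0.16 -0.1 ]
   top (75, -55, 6) [-0.09  0.24]
   top (-75, -55, 6) [0.28 0.08]
frame side [ 554.3634 -356.8768   -1.5533]
   side (75, 55, 6) [-0.19  0.19]
   side (-75, 55, 6) [-0.52  0.21]
   side (-75, -55, 6) [ 0.89 -0.47]
[567.18320607 144.84118208  89.        ]
slot [568.2918 146.7485   1.7024]
   top (0, -60, 89) [-0.45 -0.21]
   top (0, -22, 89) [-0.26 -0.2 ]
   top (0, -22, 0) [0.22 0.6 ]
   top (0, 22, 89) [-1.21 -0.42]
   top (0, 60, 89) [-2.59 -0.08]
   side (0, 22, 89) [-0.72 -1.49]
   side (0, 22, 0) [-1.73 -0.55]
slot top [567.976  143.9558   1.7592]
   top (0, -60, 89) [-0.64  0.09]
   top (0, -22, 89) [ 0.27 -0.04]
   top (0, -22, 0) [0.72 0.75]
   t
[... 1481 characters left out ...]
), np.float64(-12.0), np.float64(-46.36)) [-0.19  0.01]
   top (np.float64(47.11), np.float64(12.0), np.float64(-46.36)) [-0.33 -0.38]
   top (np.float64(-29.9), np.float64(-12.0), np.float64(21.79)) [ 0.74 -0.19]
   top (np.float64(-29.9), np.float64(12.0), np.float64(21.79)) [0.64 0.14]
   top (np.float64(111.56), np.float64(0.0), np.float64(-159.33)) [0.35 0.2 ]
(-12, 12, 35) d2 px [54.94845192 54.95196072]
(12, 12, 35) d2 px [89.7772603  63.04976776]
(12, -12, 35) d2 px [ 53.6198031 108.1223724]
(12, 12, -65) d2 px [224.04426938 225.3779744 ]
(12, -12, -65) d2 px [190.70929073 268.60108482]
(-12, -12, -65) d2 px [156.31604129 258.06348566]
(-12, 12, -65) d2 px [189.35835545 215.4936629 ]
```

```bash
cat > go.py <<'E'
import sys
from h import *
def go(x,y,z,yaw,cmd=None):
    s=manip.read_state()
    p,r=np.array(s["eef_pos"]),np.array(s["eef_rot"])
    M=R.from_euler("xyz",r).as_matrix()
    d=M.T@(np.array([x,y,z])-p)/10
    dy=(yaw-r[2]+np.pi)%(2*np.pi)-np.pi
    print("t",round(s["clock"],2),"pos",np.round(p,1),"rot",np.round(r,4),"gap",round(s["finger_gap"],1),"F",np.round(s["wrist_force"],1))
    print("SHIFT cm",np.round(d,2),"roll",round(-dy,4))
if __name__=="__main__": go(*map(float,sys.argv[1:5]))
E
python3 go.py 480.3 -192.8 300 1.517
```

```text
t 2.2 pos [ 135.4 -533.1  213.5] rot [3.1415 0.     0.2488] gap 94.1 F [ 1.2  0.2 -0. ]
SHIFT cm [ 41.81 -24.49  -8.66] roll -1.2682
```

```bash
python3 -m pendant '[[[41.8,-24.5,-8.7,-1.268],[41.8,-24.5,-8.7,-1.268],[41.8,-24.5,-8.7,-1.268],[41.8,-24.5,-8.7,-1.268],[41.8,-24.5,-8.7,-1.268]]]' 1; python3 go.py 480.3 -192.8 300 1.517
```

```text
clock: 2.7
eef_pos: [311.6, -358.6, 258.2]
eef_rot: [3.141, 0.0, 1.005]
wrist_force: [0.5, -0.1, 0.1]
finger_gap: 94.0
t 2.7 pos [ 311.6 -358.6  258.2] rot [3.1411e+00 1.0000e-04 1.0047e+00] gap 94.0 F [ 0.5 -0.1  0.1]
SHIFT cm [23.04  5.35 -4.18] roll -0.5123
```

```bash
python3 -m pendant '[[[23.0,5.3,-4.2,-0.512],[23.0,5.3,-4.2,-0.512],[23.0,5.3,-4.2,-0.512],[23.0,5.3,-4.2,-0.512],[23.0,5.3,-4.2,-0.512]]]'; python3 -m pendant '[[[0,0,0,0]]]'; python3 go.py 480.3 -192.8 300 1.517
```

```text
clock: 3.2
eef_pos: [481.1, -193.3, 300.3]
eef_rot: [3.141, 0.0, 1.514]
wrist_force: [0.6, -1.4, 0.4]
finger_gap: 94.2
clock: 3.3
eef_pos: [482.0, -192.6, 300.2]
eef_rot: [3.14, -0.0, 1.515]
wrist_force: [-0.5, -0.1, -0.1]
finger_gap: 94.0
t 3.3 pos [ 482.  -192.6  300.2] rot [ 3.1404e+00 -1.0000e-04  1.5151e+00] gap 94.0 F [-0.5 -0.1 -0.1]
SHIFT cm [-0.03 -0.17  0.02] roll -0.0019
```

```bash
python3 -m pendant '[[[0,-0.15,5,0],[0,-0.15,8,0],[0,-0.15,10.8,0],[0,-0.15,10.8,0],[0,-0.15,10.8,0]]]'
python3 - <<'E'
from h import *
for n in("side","top"):
    f=cams.camera(n)["frame"][:,:,::-1]
    x0,y0,x1,y1=(305,180,445,285) if n=="top" else (125,100,305,235)
    cv2.imwrite(f"pics/g_{n}.png",cv2.resize(f[y0:y1,x0:x1],None,fx=4,fy=4,interpolation=cv2.INTER_CUBIC))
E
python3 go.py 480.3 -192.8 192 1.517
```

```text
clock: 3.8
eef_pos: [478.1, -195.9, 192.5]
eef_rot: [3.141, 0.0, 1.51]
wrist_force: [0.1, 0.4, 0.2]
finger_gap: 93.8
t 3.9 pos [ 478.6 -195.9  193.4] rot [3.1393e+00 1.0000e-03 1.5105e+00] gap 93.7 F [ 0.1 -0.5  0.2]
SHIFT cm [0.32 0.15 0.14] roll -0.0065
```

View pics/g_side.png

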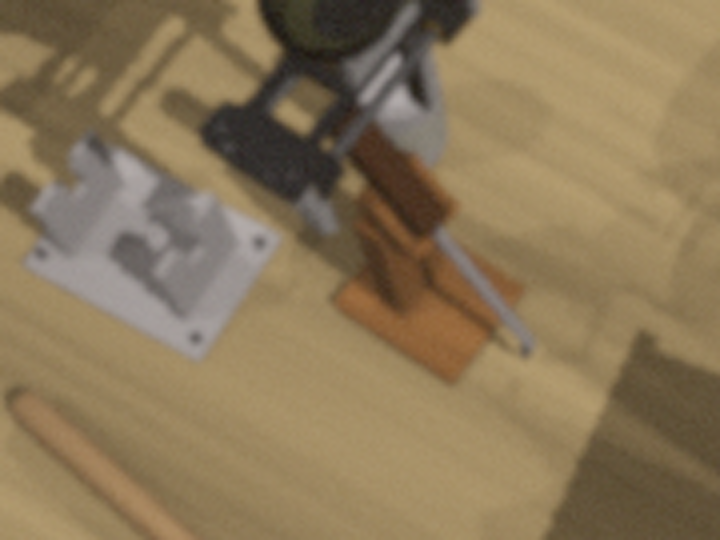

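View pics/g_top.png

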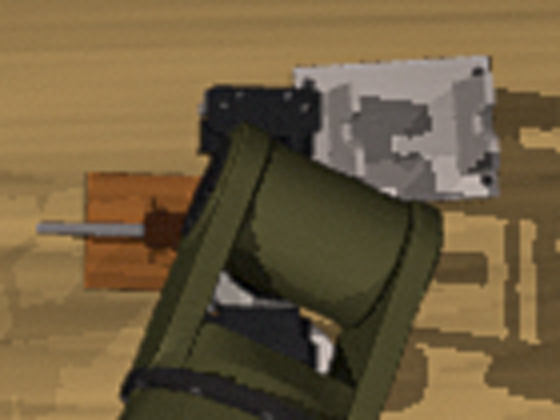

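```bash
python3 -m pendant '[[[0.3,0.15,0.1,-0.006],[0.3,0.15,0.1,-0.006]]]'; python3 -m pendant '[[[0,0,0,0],[0,0,0,0],[0,0,0,0],[0,0,0,0],[0,0,0,0]]]' -1 60;  python3 go.py 480.3 -192.8 192 1.517
```

```text
clock: 4.1
eef_pos: [480.1, -192.4, 191.4]
eef_rot: [3.14, 0.0, 1.517]
wrist_force: [0.5, 0.7, -0.3]
finger_gap: 93.7
clock: 4.6
eef_pos: [479.8, -192.5, 190.6]
eef_rot: [3.142, 0.0, 1.517]
wrist_force: [-0.3, 0.3, 0.1]
finger_gap: 57.5
t 4.6 pos [ 479.8 -192.5  190.6] rot [3.1416 0.     1.5168] gap 57.5 F [-0.3  0.3  0.1]
SHIFT cm [-0.02  0.05 -0.14] roll -0.0002
```

```bash
python3 -m pendant '[[[0,0,0,0],[0,0,0,0],[0,0,0,0],[0,0,0,0],[0,0,0,0]]]';python3 -m pendant '[[[0,0,0,0],[0,0,0,0],[0,0,0,0]]]';  python3 go.py 480.3 -192.8 192 1.517
```

```text
clock: 5.1
eef_pos: [479.8, -192.5, 190.6]
eef_rot: [3.142, -0.0, 1.517]
wrist_force: [0.1, 0.5, 0.8]
finger_gap: 23.9
clock: 5.4
eef_pos: [479.8, -192.5, 190.6]
eef_rot: [-3.141, -0.0, 1.517]
wrist_force: [0.8, 0.4, -1.6]
finger_gap: 23.8
t 5.4 pos [ 479.8 -192.5  190.6] rot [-3.1415e+00 -1.0000e-04  1.5168e+00] gap 23.8 F [ 0.8  0.4 -1.6]
SHIFT cm [-0.03  0.06 -0.14] roll -0.0002
```

```bash
python3 -m pendant '[[[0,0,-1,0],[0,0,-3,0],[0,0,-6,0],[0,0,-9.5,0],[0,0,-13,0]]]'; python3 -m pendant '[[[0,0,0,0]]]'; python3 go.py 586.4 18.1 320 1.695
```

```text
clock: 5.9
eef_pos: [479.5, -192.4, 322.7]
eef_rot: [3.141, 0.0, 1.517]
wrist_force: [-0.5, 0.1, -1.8]
finger_gap: 23.9
clock: 6.0
eef_pos: [480.6, -192.9, 326.0]
eef_rot: [3.134, 0.003, 1.517]
wrist_force: [0.5, -0.4, -1.7]
finger_gap: 23.6
t 6.0 pos [ 480.6 -192.9  326. ] rot [3.1344e+00 3.1000e-03 1.5168e+00] gap 23.6 F [ 0.5 -0.4 -1.7]
SHIFT cm [21.64  9.42  0.6 ] roll -0.1782
```

```bash
python3 -m pendant '[[[3,1.3,0,-0.03],[7,3,0,-0.06],[11,4.8,0,-0.1],[15,6.5,0,-0.14],[18.5,8,0,-0.17]]]'; python3 -m pendant '[[[2.5,0.9,0,-0.008],[3.1,1.2,0,-0.008],[3.1,1.2,0,-0.008],[3.1,1.2,0,-0.008]]]'; python3 go.py 586.4 18.1 320 1.695
python3 - <<'E'
from h import *
for n in("side","top"):
    f=cams.camera(n)["frame"][:,:,::-1]
    x0,y0,x1,y1=(190,160,350,280) if n=="top" else (210,180,370,300)
    cv2.imwrite(f"pics/h_{n}.png",cv2.resize(f[y0:y1,x0:x1],None,fx=5,fy=5,interpolation=cv2.INTER_CUBIC))
E
```

```text
clock: 6.5
eef_pos: [570.0, -10.1, 320.2]
eef_rot: [-3.141, -0.0, 1.689]
wrist_force: [0.3, -0.6, -1.8]
finger_gap: 23.7
clock: 6.9
eef_pos: [577.7, 19.2, 320.5]
eef_rot: [-3.141, 0.0, 1.694]
wrist_force: [0.3, -0.2, -1.5]
finger_gap: 23.5
t 6.9 pos [577.7  19.2 320.5] rot [-3.1412e+00  2.0000e-04  1.6940e+00] gap 23.5 F [ 0.3 -0.2 -1.5]
SHIFT cm [-0.21  0.85  0.05] roll -0.001
```

View pics/h_side.png

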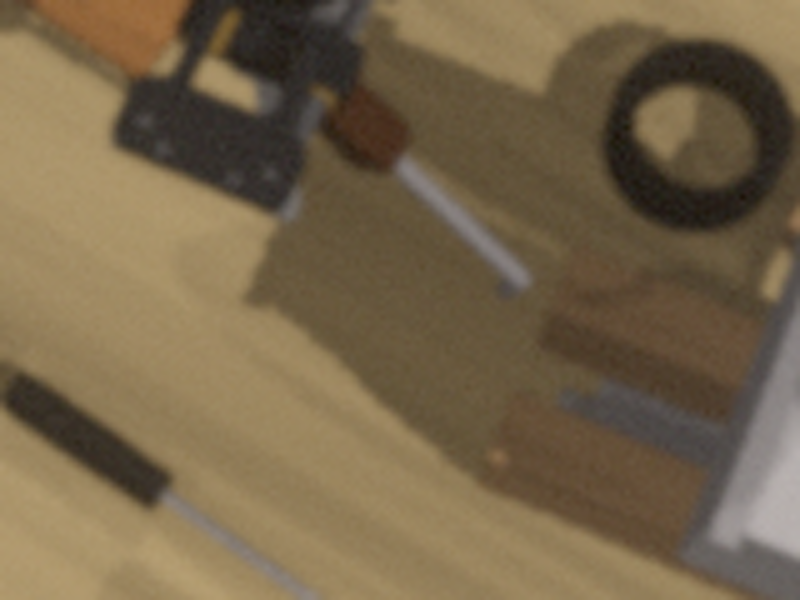

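View pics/h_top.png

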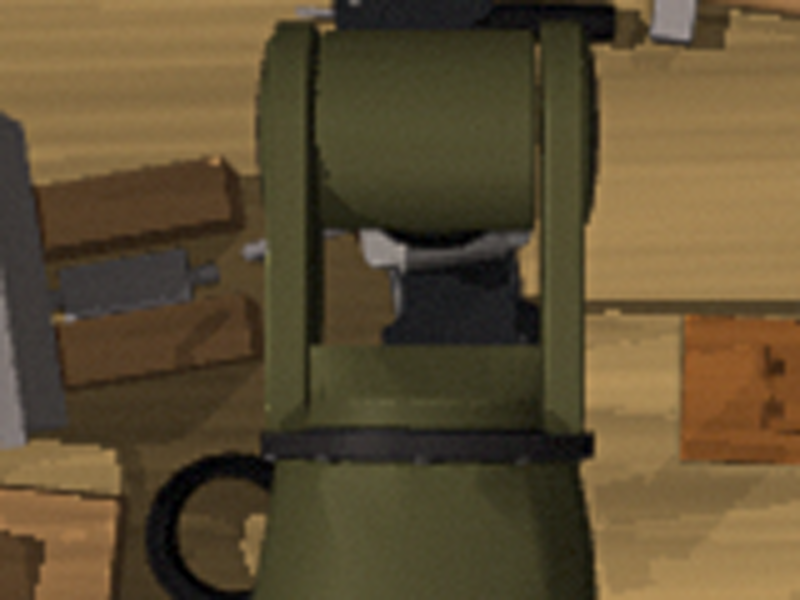

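Run:
```python
from fit import *
yaw=1.694;u=np.array([np.cos(yaw),np.sin(yaw)]);p=np.array([577.7,19.2])
for nm,l,z in (("tip",103.7,148),("bend",109.5,175.5)):
    w=[*(p+u*l),z]
    for n in C: print(nm,np.round(w,1),n,proj(C[n],w)[0])
print(tri(C["top"],(238.8,209.7),C["side"],(314.5,236.5)))
```

```text
tip [565.  122.1 148. ] side [309.36074527 236.70306586]
tip [565.  122.1 148. ] top [242.75174737 210.48846217]
bend [564.2 127.9 175.5] side [312.4352237  234.74251814]
bend [564.2 127.9 175.5] top [239.6201098  210.13851047]
(array([565.0354767 , 132.24229325, 170.81590303]), np.float64(3.6415304472550187))
```

```bash
python3 -m pendant '[[[-0.2,0.85,2,0],[-0.2,0.85,5,0],[-0.2,0.85,8,0],[-0.2,0.85,10.5,0],[-0.2,0.85,12.2,0]]]'; python3 -m pendant '[[[0,0,0,0],[0,0,0,0]]]'; python3 go.py 586.4 18.1 198 1.695
```

```text
clock: 7.5
eef_pos: [586.0, 18.1, 196.8]
eef_rot: [-3.14, -0.0, 1.693]
wrist_force: [0.5, -0.0, -1.5]
finger_gap: 23.7
clock: 7.7
eef_pos: [586.8, 18.5, 199.5]
eef_rot: [3.141, 0.0, 1.694]
wrist_force: [0.2, -0.2, -2.0]
finger_gap: 23.8
t 7.7 pos [586.8  18.5 199.5] rot [3.1409e+00 1.0000e-04 1.6939e+00] gap 23.8 F [ 0.2 -0.2 -2. ]
SHIFT cm [-0.04 -0.05  0.15] roll -0.0011
```

```bash
python3 -m pendant '[[[2,0,0,0],[5,0,0,0],[8,0,0,0],[10,0,0,0],[10,0,0,0]]]'; python3 go.py 564.8 191.7 198 1.695;python3 - <<'E'
from h import *
for n in("side","top"):
    f=cams.camera(n)["frame"][:,:,::-1]
    x0,y0,x1,y1=(190,160,350,280) if n=="top" else (260,200,380,290)
    cv2.imwrite(f"pics/i_{n}.png",cv2.resize(f[y0:y1,x0:x1],None,fx=5,fy=5,interpolation=cv2.INTER_CUBIC))
E
```

```text
clock: 8.2
eef_pos: [574.4, 120.2, 200.3]
eef_rot: [3.139, -0.0, 1.697]
wrist_force: [0.5, -0.0, -1.3]
finger_gap: 23.4
t 8.2 pos [574.4 120.2 200.3] rot [ 3.1393e+00 -3.0000e-04  1.6969e+00] gap 23.4 F [ 0.5 -0.  -1.3]
SHIFT cm [ 7.21 -0.06  0.23] roll 0.0019
```

View pics/i_side.png

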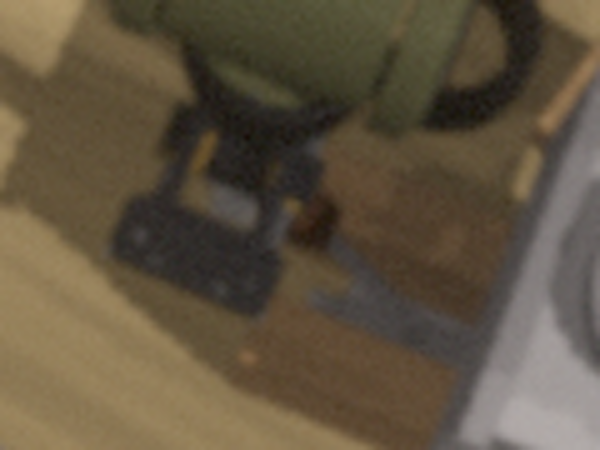

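View pics/i_top.png

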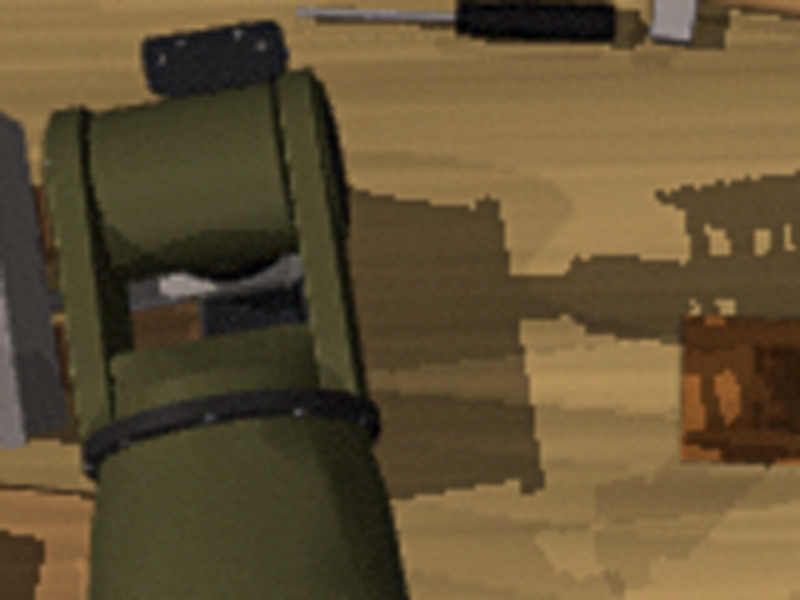

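```bash
python3 -m pendant '[[[1.5,0,0.1,0],[3,0,0.1,0],[4.5,0,0.1,0],[6,0,0.1,0],[7.3,-0.05,0.1,0]]]'; python3 -m pendant '[[[0,0,0,0],[0,0,0,0]]]'; python3 go.py 564.8 191.7 178.5 1.695
```

```text
clock: 8.8
eef_pos: [564.5, 192.3, 197.6]
eef_rot: [-3.142, -0.0, 1.695]
wrist_force: [-0.1, -0.2, -0.8]
finger_gap: 23.8
clock: 9.0
eef_pos: [564.7, 191.0, 197.6]
eef_rot: [-3.141, 0.0, 1.695]
wrist_force: [0.0, 0.3, -1.2]
finger_gap: 23.7
t 9.0 pos [564.7 191.  197.6] rot [-3.1415e+00  2.0000e-04  1.6955e+00] gap 23.7 F [ 0.   0.3 -1.2]
SHIFT cm [0.07 0.02 1.91] roll 0.0005
```

```bash
python3 -m pendant '[[[0.3,0,0,0],[0.3,0,0.4,0],[0.3,0,0.8,0],[0.3,0,1.2,0],[0.3,0,1.2,0]]]'; python3 -m pendant '[[[0,0,0.3,0],[0,0,0.6,0],[0,0,0.6,0]]]'; python3 go.py 564.8 191.7 178.5 1.695
```

```text
clock: 9.5
eef_pos: [564.2, 193.5, 184.8]
eef_rot: [-3.14, 0.0, 1.694]
wrist_force: [-1.2, -0.1, -1.0]
finger_gap: 23.4
clock: 9.8
eef_pos: [564.2, 193.7, 179.1]
eef_rot: [-3.141, 0.0, 1.695]
wrist_force: [0.0, -0.8, -1.9]
finger_gap: 23.9
t 9.8 pos [564.2 193.7 179.1] rot [-3.1409e+00  1.0000e-04  1.6947e+00] gap 23.9 F [ 0.  -0.8 -1.9]
SHIFT cm [-0.2   0.03  0.06] roll -0.0003
```

```bash
python3 -m pendant '[[[-0.7,0,0,0],[-1.5,0,0,0],[-2.5,0,0,0],[-3.5,0,0,0],[-4.5,0,0,0]]]'; python3 go.py 564.8 191.7 178.5 1.695;  python3 - <<'E'
from h import *
for n in("side","top"):
    f=cams.camera(n)["frame"][:,:,::-1]
    x0,y0,x1,y1=(190,160,350,280) if n=="top" else (260,200,380,290)
    cv2.imwrite(f"pics/j_{n}.png",cv2.resize(f[y0:y1,x0:x1],None,fx=5,fy=5,interpolation=cv2.INTER_CUBIC))
E
```

```text
clock: 10.3
eef_pos: [570.1, 148.1, 179.7]
eef_rot: [3.141, -0.0, 1.694]
wrist_force: [-0.1, 1.7, -1.9]
finger_gap: 23.8
t 10.3 pos [570.1 148.1 179.7] rot [ 3.1414e+00 -2.0000e-04  1.6944e+00] gap 23.8 F [-0.1  1.7 -1.9]
SHIFT cm [4.39 0.01 0.12] roll -0.0006
```

View pics/j_side.png

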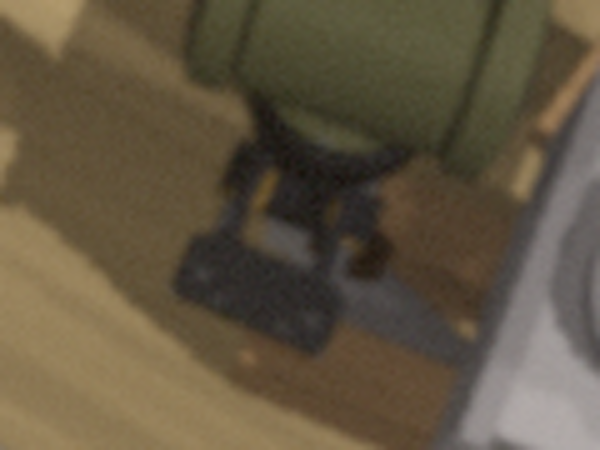

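```bash
python3 -m pendant '[[[-1,0,0,0],[-2.2,0,0,0],[-3.4,0,0,0],[-4.6,0,0,0],[-5.8,0,0,0]]]';python3 -m pendant '[[[-1.2,0,0,0],[-2.4,0,0,0],[-3.6,0,0,0],[-4.8,0,0,0],[-5.6,0,0,0]]]'; python3 go.py 564.8 191.7 178.5 1.695;  python3 - <<'E'
from h import *
for n in("side","top"):
    f=cams.camera(n)["frame"][:,:,::-1]
    x0,y0,x1,y1=(190,160,350,280) if n=="top" else (230,190,390,310)
    cv2.imwrite(f"pics/k_{n}.png",cv2.resize(f[y0:y1,x0:x1],None,fx=5,fy=5,interpolation=cv2.INTER_CUBIC))
E
```

```text
clock: 10.9
eef_pos: [577.2, 90.4, 179.7]
eef_rot: [3.142, -0.0, 1.695]
wrist_force: [-0.2, 1.7, -2.3]
finger_gap: 23.7
clock: 11.4
eef_pos: [584.2, 34.8, 179.6]
eef_rot: [-3.142, 0.0, 1.694]
wrist_force: [-1.0, 2.3, -2.1]
finger_gap: 23.8
t 11.4 pos [584.2  34.8 179.6] rot [-3.1416e+00  1.0000e-04  1.6944e+00] gap 23.8 F [-1.   2.3 -2.1]
SHIFT cm [1.581e+01 1.000e-02 1.100e-01] roll -0.0006
```

View pics/k_side.png

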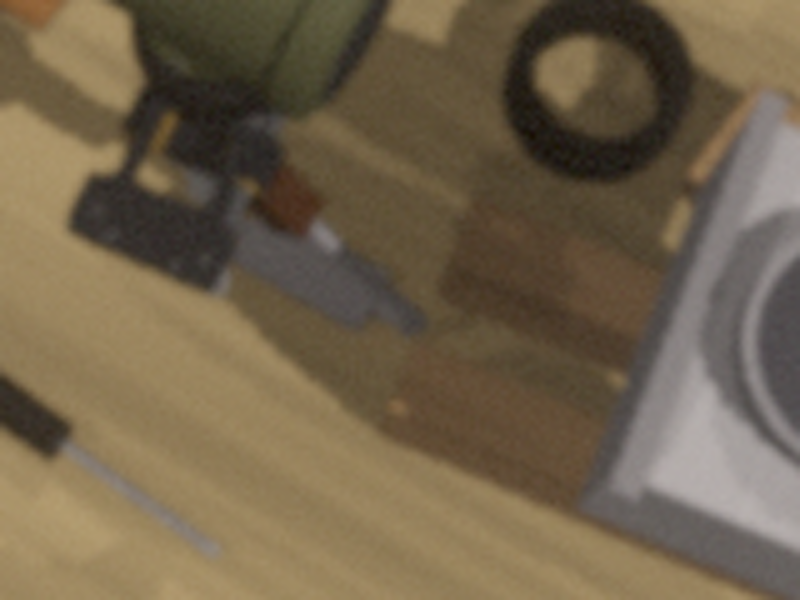

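View pics/k_top.png

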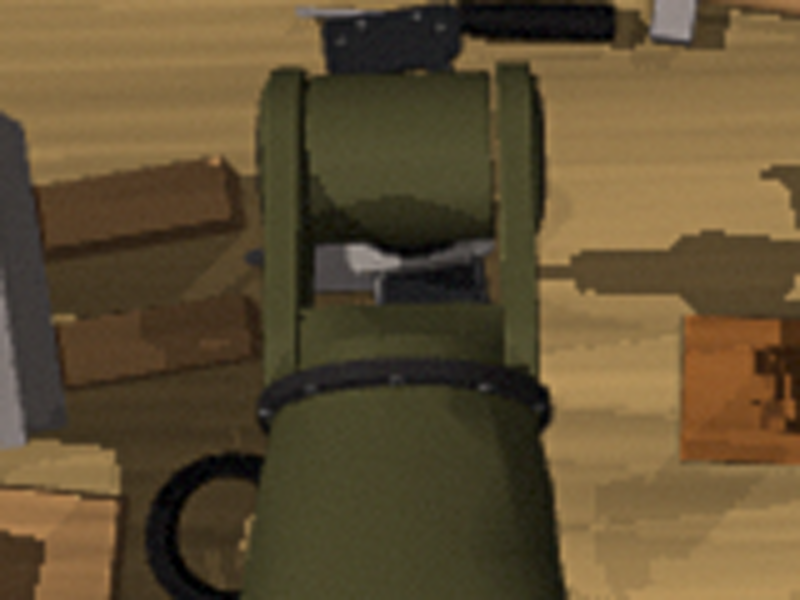

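```bash
python3 -m pendant '[[[-0.8,0,0,0],[-1.6,0,0,0],[-2.4,0,0,0],[-3,0,0,0],[-3,0,0,0]]]';python3 -m pendant '[[[0.8,0,0,0],[1,0,0,0],[1,0,-3,0],[1,0,-7,0],[1,0,-11,0]]]'; python3 go.py 479.8 -192.5 320 1.517
```

```text
clock: 12.0
eef_pos: [587.9, 5.3, 179.7]
eef_rot: [3.142, 0.0, 1.694]
wrist_force: [-0.1, -0.4, -1.9]
finger_gap: 23.7
clock: 12.5
eef_pos: [586.2, 16.7, 290.9]
eef_rot: [-3.141, 0.0, 1.696]
wrist_force: [-0.6, -0.5, -1.1]
finger_gap: 24.0
t 12.5 pos [586.2  16.7 290.9] rot [-3.141   0.      1.6956] gap 24.0 F [-0.6 -0.5 -1.1]
SHIFT cm [-19.44 -13.16  -2.9 ] roll 0.1786
```

```bash
python3 -m pendant '[[[-3,-2,-2.9,0.03],[-7,-4.7,-2.9,0.08],[-11,-7.5,-2.9,0.12],[-15,-10.2,-2.9,0.16],[-18,-12.2,-2.9,0.179]]]';python3 -m pendant '[[[0,0,0,0]]]'; python3 go.py 479.8 -192.5 320 1.517;python3 - <<'E'
from h import *
for n in("side","top"):
    f=cams.camera(n)["frame"][:,:,::-1]
    cv2.imwrite(f"pics/l_{n}.png",f)
E
```

```text
clock: 13.0
eef_pos: [486.4, -179.1, 318.9]
eef_rot: [3.141, 0.001, 1.514]
wrist_force: [-0.6, 1.0, -1.5]
finger_gap: 23.5
clock: 13.1
eef_pos: [486.3, -180.2, 319.0]
eef_rot: [3.141, 0.001, 1.512]
wrist_force: [-0.5, 0.5, -1.3]
finger_gap: 23.8
t 13.1 pos [ 486.3 -180.2  319. ] rot [3.1413e+00 9.0000e-04 1.5118e+00] gap 23.8 F [-0.5  0.5 -1.3]
SHIFT cm [-1.27 -0.57 -0.1 ] roll -0.0052
```

View pics/l_side.png

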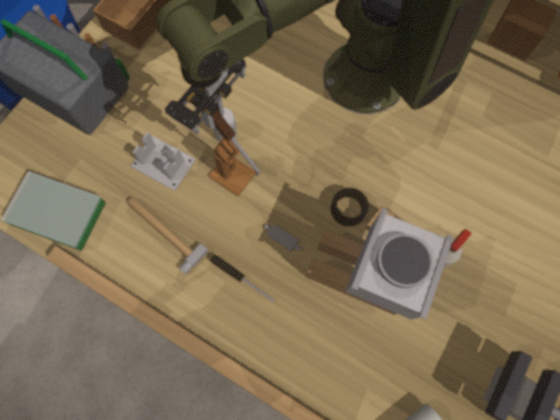

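View pics/l_top.png

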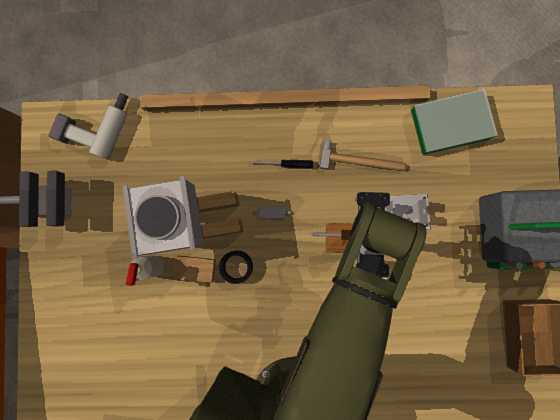

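Run:
```python
from fit import *
yaw=1.512;u=np.array([np.cos(yaw),np.sin(yaw)]);p=np.array([486.3,-180.2])
S=cv2.imread("pics/l_side.png");T=cv2.imread("pics/l_top.png");I={"side":S,"top":T}
out=[]
for n,(x0,y0) in (("side",(190,90)),("top",(300,210))):
    k=10;im=cv2.resize(I[n][y0:y0+60 if n=="top" else y0+95,x0:x0+75],None,fx=k if n=="top" else 6,fy=k if n=="top" else 6,interpolation=cv2.INTER_CUBIC)
    kk=k if n=="top" else 6
    for l,z in ((0,332),(37.3,332-53.2),(109.0,332-155.6),(103.7,332-184.9)):
        uv=proj(C[n],[*(p+u*(l+0)),z-1])[0]; q=((uv-[x0,y0]+.5)*kk).astype(int); cv2.circle(im,tuple(int(v) for v in q),3,(0,255,0),-1); print(n,uv)
    cv2.imwrite(f"pics/m_{n}.png",im)
```

```text
side [212.76236745 115.70612597]
side [228.99833539 135.7913003 ]
side [256.61495921 169.97404656]
side [255.37476933 173.40115184]
top [363.5361186  234.77172476]
top [344.76388052 234.57156813]
top [313.44019689 234.2382693 ]
top [314.74781181 234.4334448 ]
```

View pics/m_side.png

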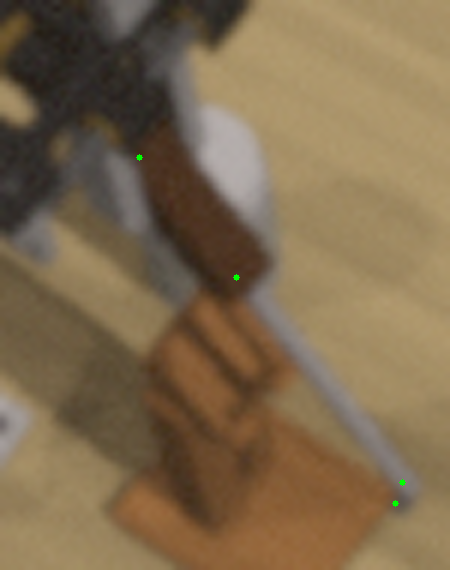

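View pics/m_top.png

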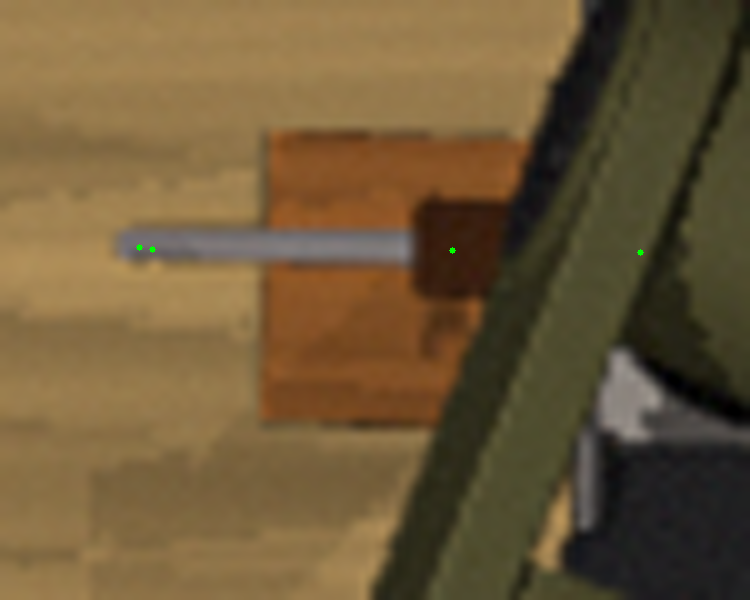

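```bash
python3 -m pendant '[[[-1.27,-0.57,0,-0.005],[-1.27,-0.57,0,-0.005],[-1.27,-0.57,0,-0.005],[-1.27,-0.57,0,-0.005]]]'; python3 go.py 479.8 -192.5 190.6 1.517
```

```text
clock: 13.6
eef_pos: [481.8, -189.0, 318.6]
eef_rot: [-3.142, -0.0, 1.522]
wrist_force: [0.1, -0.4, -2.2]
finger_gap: 23.9
t 13.6 pos [ 481.8 -189.   318.6] rot [-3.1416e+00 -2.0000e-04  1.5218e+00] gap 23.9 F [ 0.1 -0.4 -2.2]
SHIFT cm [-0.36 -0.18 12.8 ] roll 0.0048
```

```bash
python3 -m pendant '[[[-0.35,-0.18,2,0.005],[-0.35,-0.18,5,0.005],[-0.35,-0.18,7,0.005],[-0.35,-0.18,7,0.005],[-0.35,-0.18,7,0.005]]]'; python3 -m pendant '[[[0,0,0,0],[0,0,0,0]]]'; python3 go.py 479.8 -192.5 190.6 1.517
```

```text
clock: 14.1
eef_pos: [479.8, -193.1, 249.4]
eef_rot: [3.141, 0.0, 1.516]
wrist_force: [0.3, 0.5, -1.1]
finger_gap: 23.8
clock: 14.3
eef_pos: [479.8, -193.4, 249.8]
eef_rot: [3.14, 0.001, 1.516]
wrist_force: [0.2, -0.3, -1.9]
finger_gap: 23.9
t 14.3 pos [ 479.8 -193.4  249.8] rot [3.1399e+00 7.0000e-04 1.5160e+00] gap 23.9 F [ 0.2 -0.3 -1.9]
SHIFT cm [ 0.09 -0.01  5.92] roll -0.001
```

```bash
python3 -m pendant '[[[0.1,0,1.5,0],[0.1,0,3,0],[0.1,0,4.2,0],[0.1,0,5.2,0],[0.1,0,5.2,0]]]'; python3 go.py 479.8 -192.5 190.6 1.517
```

```text
clock: 14.8
eef_pos: [479.1, -192.2, 195.6]
eef_rot: [-3.14, -0.001, 1.516]
wrist_force: [0.1, 0.6, -1.5]
finger_gap: 23.2
t 14.8 pos [ 479.1 -192.2  195.6] rot [-3.1401e+00 -7.0000e-04  1.5157e+00] gap 23.2 F [ 0.1  0.6 -1.5]
SHIFT cm [-0.03  0.07  0.5 ] roll -0.0013
```

```bash
python3 -m pendant '[[[0,0.05,0.3,0],[0,0.05,0.5,0],[0,0.05,0.5,0],[0,0.05,0.5,0]]]'; python3 go.py 479.8 -192.5 190.6 1.517
```

```text
clock: 15.2
eef_pos: [480.0, -192.4, 191.9]
eef_rot: [3.141, 0.0, 1.516]
wrist_force: [-0.3, -0.1, -1.9]
finger_gap: 23.7
t 15.2 pos [ 480.  -192.4  191.9] rot [3.1412e+00 1.0000e-04 1.5158e+00] gap 23.7 F [-0.3 -0.1 -1.9]
SHIFT cm [-0.01 -0.02  0.13] roll -0.0012
```

Force still shows the pick's weight; lower the last bit, then open gently.

```bash
python3 -m pendant '[[[0,0,0.1,0],[0,0,0.15,0],[0,0,0.15,0]]]'; python3 go.py 479.8 -192.5 190.6 1.517; python3 -m pendant '[[[0,0,0,0],[0,0,0,0],[0,0,0,0],[0,0,0,0],[0,0,0,0]]]' 0.3; python3 -m pendant '[[[0,0,0,0],[0,0,0,0]]]' 1;python3 go.py 479.8 -192.5 190.6 1.517
```

```text
clock: 15.5
eef_pos: [480.0, -192.4, 190.5]
eef_rot: [3.141, 0.0, 1.516]
wrist_force: [-1.9, -0.7, 3.2]
finger_gap: 23.4
t 15.5 pos [ 480.  -192.4  190.5] rot [3.1411e+00 2.0000e-04 1.5158e+00] gap 23.4 F [-1.9 -0.7  3.2]
SHIFT cm [-0.01 -0.02 -0.01] roll -0.0012
clock: 16.0
eef_pos: [479.9, -192.4, 190.1]
eef_rot: [-3.142, -0.0, 1.516]
wrist_force: [-0.6, 0.1, 0.3]
finger_gap: 59.3
clock: 16.2
eef_pos: [479.9, -192.4, 190.1]
eef_rot: [3.142, -0.0, 1.516]
wrist_force: [-0.7, -0.4, 0.4]
finger_gap: 73.7
t 16.2 pos [ 479.9 -192.4  190.1] rot [ 3.1416 -0.      1.5158] gap 73.7 F [-0.7 -0.4  0.4]
SHIFT cm [-0.01 -0.01 -0.05] roll -0.0012
```

```bash
python3 -m pendant '[[[0,0,-2,0],[0,0,-5,0],[0,0,-9,0],[0,0,-12,0],[0,0,-12,0]]]' 1; python3 -m pendant '[[[-3,-4,0,0],[-6,-8,0,0],[-8,-12,0,0],[-8,-14,0,0]]]'
python3 - <<'E'
from h import *
import pickle
C={}
for n in("side","top"):
    C[n]={k:np.array(v) for k,v in cams.camera(n).items()}
    f=C[n]["frame"][:,:,::-1]
    cv2.imwrite(f"pics/n_{n}.png",f)
    x0,y0,w,h=(240,190,70,45) if n=="top" else (245,205,70,60)
    k=10
    c=np.clip(cv2.resize(f[y0:y0+h,x0:x0+w],None,fx=k,fy=k,interpolation=cv2.INTER_CUBIC)*1.8,0,255)
    cv2.imwrite(f"pics/o_{n}.png",c)
pickle.dump(C,open("C2.pkl","wb"))
for n in C:
    r=models.regions_of(n,"vane")
    for q in r[:2]:
        m=q["pixels"].astype(np.uint8); ys,xs=np.nonzero(m); print(n,q["score"],q["point"],m.sum(),cv2.minAreaRect(np.stack([xs,ys],1).astype(np.float32)))
E
```

```text
clock: 16.7
eef_pos: [480.8, -192.8, 314.3]
eef_rot: [3.135, 0.003, 1.516]
wrist_force: [-0.3, -0.7, -0.3]
finger_gap: 93.6
clock: 17.1
eef_pos: [333.2, -265.7, 309.3]
eef_rot: [-3.141, -0.0, 1.513]
wrist_force: [-0.1, 0.3, 0.6]
finger_gap: 93.9
side 0.63 [283.2, 240.2] 479 ((282.88458251953125, 237.4230499267578), (41.325164794921875, 14.699555397033691), 33.6900634765625)[ WARN:0@1.622] global loadsave.cpp:1063 imwrite_ Unsupported depth image for selected encoder is fallbacked to CV_8U.
```

View pics/n_top.png

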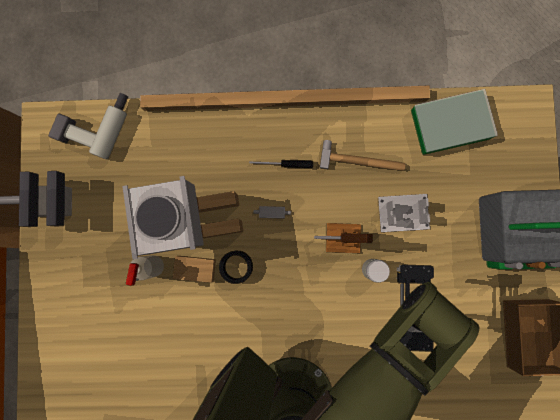

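View pics/o_top.png

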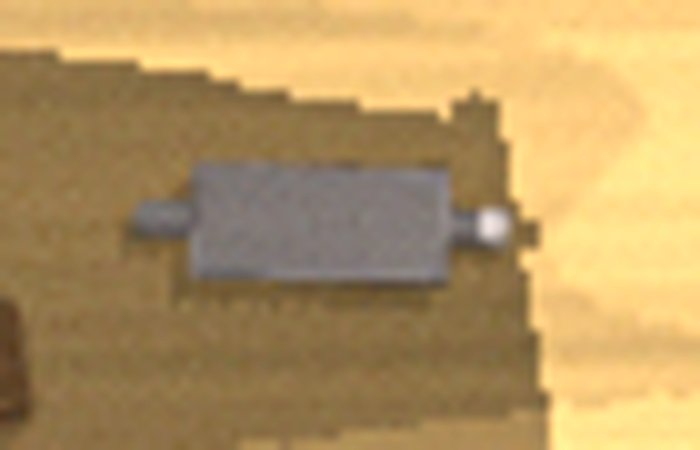

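View pics/o_side.png

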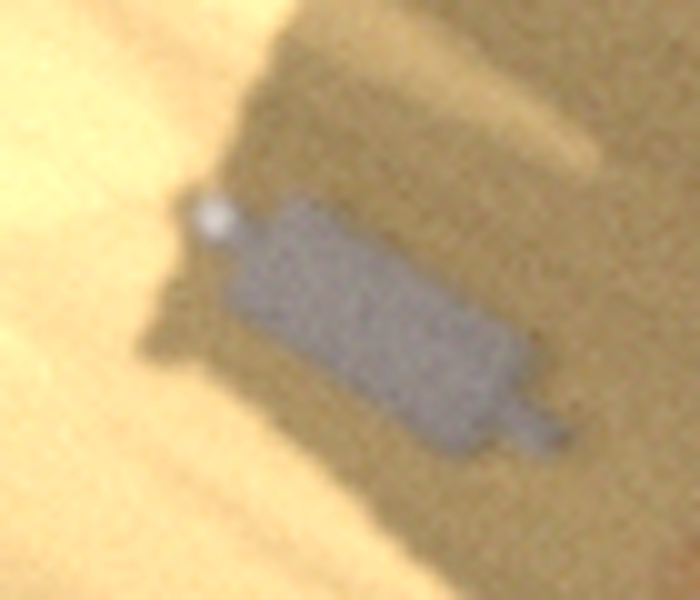

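View pics/n_side.png

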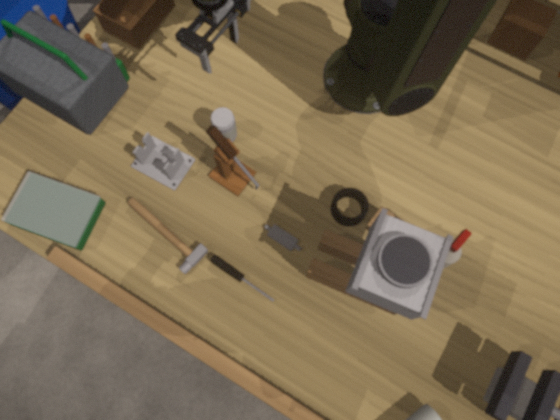

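Run:
```python
import fit,pickle
fit.C=pickle.load(open("C2.pkl","rb"))
from fit import *
def c(x0,y0,k): return lambda a,b:((a+.5)/k-.5+x0,(b+.5)/k-.5+y0)
t=c(240,190,10);s=c(245,205,10)
V=[("top",(40,-18,14),t(195,163)),("top",(-40,-18,14),t(448,170)),("top",(-40,18,14),t(445,278)),("top",(40,18,14),t(190,274)),("top",(58,0,9),t(135,217)),("top",(-58,0,9),t(512,226))]
v=fit("vane top",V,[560,80,1.57])
W=[("side",(-40,18,14),s(300,190)),("side",(-40,-18,10),s(228,295)),("side",(40,18,10),s(530,348)),("side",(40,-18,10),s(458,450)),("side",(58,0,9),s(558,437)),("side",(-58,0,9),s(198,216))]
fit("vane side",W,v);
S=cv2.imread("pics/n_side.png");T=cv2.imread("pics/n_top.png")
cv2.imwrite("pics/p_side.png",cv2.resize(S[125:195,125:200],None,fx=8,fy=8,interpolation=cv2.INTER_CUBIC))
cv2.imwrite("pics/p_top.png",cv2.resize(T[185:240,370:440],None,fx=10,fy=10,interpolation=cv2.INTER_CUBIC))
```

```text
vane top [568.0925  46.3386   1.5171]
   top (40, -18, 14) [-0.18 -0.3 ]
   top (-40, -18, 14) [ 0.3 -0.4]
   top (-40, 18, 14) [0.32 0.41]
   top (40, 18, 14) [-0.01  0.18]
   top (58, 0, 9) [-0.01  0.05]
   top (-58, 0, 9) [-0.43  0.04]
vane side [567.3534  49.505    1.5291]
   side (-40, 18, 14) [-0.81 -0.3 ]
   side (-40, -18, 10) [-0.94  0.18]
   side (40, 18, 10) [ 0.71 -0.02]
   side (40, -18, 10) [0.68 0.57]
   side (58, 0, 9) [-0.11  0.14]
   side (-58, 0, 9) [ 0.29 -0.63]
```

View pics/p_side.png

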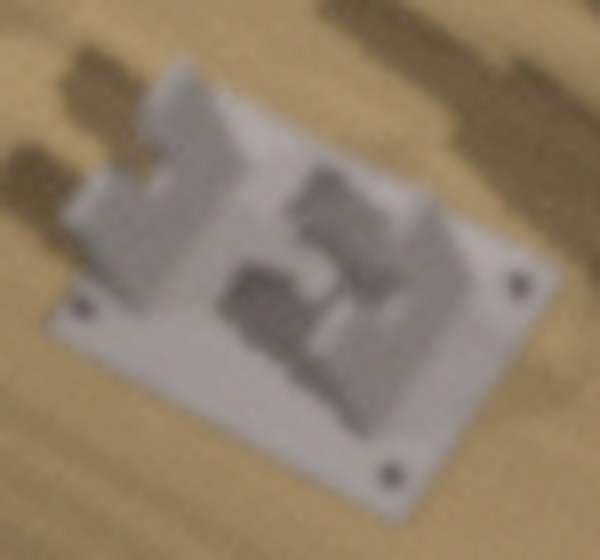

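View pics/p_top.png

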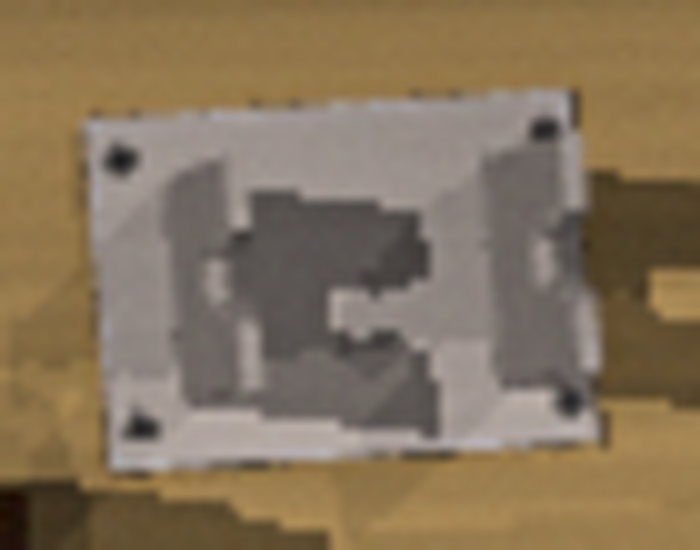

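```bash
python3 go.py 567.7 47 150 1.52
```

```text
t 17.3 pos [ 335.8 -264.6  309.8] rot [ 3.1416e+00 -1.0000e-04  1.5151e+00] gap 94.2 F [-0.3 -0.2 -0.1]
SHIFT cm [32.4  21.42 15.99] roll -0.0049
```

```bash
python3 -m pendant '[[[4,2.6,0,0],[8,5.3,0,0],[12,8,0,0],[16,10.6,0,0],[20,13.2,3,0]]]'; python3 -m pendant '[[[4,2.6,4,0],[8,5.3,8,0],[12.4,8.2,12,0],[12.4,8.2,13,0],[12.4,8.2,13,0]]]'; python3 go.py 567.7 47 150 1.52
```

```text
clock: 17.8
eef_pos: [478.0, -73.8, 285.1]
eef_rot: [3.137, 0.001, 1.518]
wrist_force: [1.5, -0.1, -0.2]
finger_gap: 93.8
clock: 18.3
eef_pos: [563.4, 46.6, 147.1]
eef_rot: [-3.133, 0.0, 1.52]
wrist_force: [-0.7, -0.2, -0.3]
finger_gap: 93.8
t 18.3 pos [563.4  46.6 147.1] rot [-3.1326e+00  2.0000e-04  1.5200e+00] gap 93.8 F [-0.7 -0.2 -0.3]
SHIFT cm [ 0.06  0.43 -0.29] roll -0.0
```

```bash
python3 -m pendant '[[[0,0.2,3,0],[0,0.2,6,0],[0,0.2,9,0],[0,0.2,11,0],[0,0.2,11,0]]]'; python3 -m pendant '[[[0,0,0,0],[0,0,0,0]]]'; python3 go.py 567.7 47 12 1.52
```

```text
clock: 18.8
eef_pos: [564.9, 43.0, 41.2]
eef_rot: [-3.137, 0.0, 1.516]
wrist_force: [-1.0, 1.0, 0.4]
finger_gap: 93.8
clock: 19.0
eef_pos: [566.9, 42.8, 45.1]
eef_rot: [3.139, -0.0, 1.516]
wrist_force: [-0.6, -0.8, -0.3]
finger_gap: 94.3
t 19.0 pos [566.9  42.8  45.1] rot [ 3.1393e+00 -2.0000e-04  1.5160e+00] gap 94.3 F [-0.6 -0.8 -0.3]
SHIFT cm [0.42 0.05 3.31] roll -0.004
```

```bash
python3 -m pendant '[[[0.4,0.05,1,-0.004],[0.4,0.05,2,-0.004],[0.4,0.05,2.8,-0.004],[0.4,0.05,2.8,-0.004],[0.4,0.05,2.8,-0.004]]]'; python3 go.py 567.7 47 12 1.52
```

```text
clock: 19.5
eef_pos: [566.7, 46.7, 15.3]
eef_rot: [-3.141, 0.0, 1.52]
wrist_force: [-0.4, -0.4, -0.1]
finger_gap: 94.2
t 19.5 pos [566.7  46.7  15.3] rot [-3.1411  0.      1.5198] gap 94.2 F [-0.4 -0.4 -0.1]
SHIFT cm [0.04 0.1  0.33] roll -0.0002
```

Run:
```python
from h import *
for n in("side","top"):
    f=cams.camera(n)["frame"][:,:,::-1]
    x0,y0,w,h=(220,170,100,75) if n=="top" else (230,190,90,75)
    cv2.imwrite(f"pics/q_{n}.png",cv2.resize(f[y0:y0+h,x0:x0+w],None,fx=8,fy=8,interpolation=cv2.INTER_CUBIC))
```

```text
(no output)
```

View pics/q_side.png

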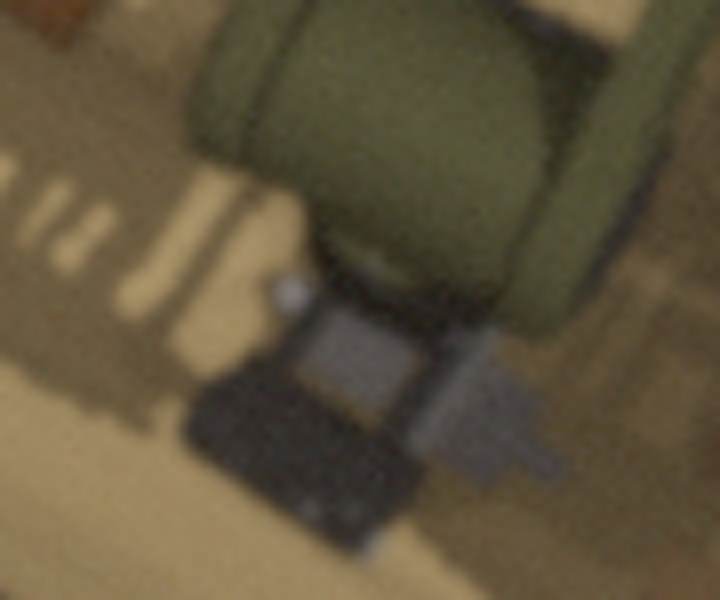

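Fingers straddle the vane near its middle. Final lowering and grip.

```bash
python3 -m pendant '[[[0,0.1,0.3,0],[0,0.1,0.3,0]]]'; python3 -m pendant '[[[0,0,0,0],[0,0,0,0],[0,0,0,0],[0,0,0,0],[0,0,0,0]]]' -1 40;python3 -m pendant '[[[0,0,0,0],[0,0,0,0],[0,0,0,0],[0,0,0,0]]]'; python3 go.py 567.7 47 12 1.52
```

```text
clock: 19.8
eef_pos: [567.8, 46.6, 12.4]
eef_rot: [-3.142, -0.0, 1.52]
wrist_force: [0.4, -0.1, -0.1]
finger_gap: 94.0
clock: 20.3
eef_pos: [567.8, 46.7, 12.5]
eef_rot: [3.142, -0.0, 1.52]
wrist_force: [-1.0, 0.2, 0.7]
finger_gap: 57.2
clock: 20.7
eef_pos: [567.8, 46.6, 12.5]
eef_rot: [3.142, -0.0, 1.52]
wrist_force: [0.8, -1.0, 0.2]
finger_gap: 35.6
t 20.7 pos [567.8  46.6  12.5] rot [ 3.1415 -0.      1.5198] gap 35.6 F [ 0.8 -1.   0.2]
SHIFT cm [ 0.04 -0.01  0.05] roll -0.0002
```

```bash
python3 -m pendant '[[[0,0,-1,0],[0,0,-4,0],[0,0,-8.5,0],[0,0,-13,0],[0,0,-17.5,0]]]'; python3 -m pendant '[[[0,0,-4,0],[-2,0,-7,0],[-6,0,-8,0],[-10,0,-8,0],[-14,0,-8,0]]]'; python3 go.py 553.5 -361.5 265 1.603
```

```text
clock: 21.2
eef_pos: [567.3, 46.7, 189.9]
eef_rot: [-3.141, -0.0, 1.52]
wrist_force: [0.7, -0.0, -2.9]
finger_gap: 35.2
clock: 21.7
eef_pos: [560.1, -94.4, 268.5]
eef_rot: [3.141, 0.0, 1.52]
wrist_force: [0.7, -0.3, -3.1]
finger_gap: 35.5
t 21.7 pos [560.1 -94.4 268.5] rot [3.1409e+00 2.0000e-04 1.5203e+00] gap 35.5 F [ 0.7 -0.3 -3.1]
SHIFT cm [-26.7    0.69   0.36] roll -0.0827
```

```bash
python3 -m pendant '[[[-5,0.2,0,-0.02],[-10,0.3,0,-0.04],[-15,0.5,0,-0.06],[-20,0.6,0,-0.083],[-24,0.7,0,-0.083]]]'; python3 -m pendant '[[[-1.8,0,0,0],[-2.7,0,0,0],[-2.7,0,0,0]]]'; python3 go.py 553.5 -361.5 265 1.603
```

```text
clock: 22.2
eef_pos: [554.4, -335.7, 267.8]
eef_rot: [-3.141, -0.0, 1.603]
wrist_force: [0.9, 0.4, -2.9]
finger_gap: 35.8
clock: 22.5
eef_pos: [556.0, -360.5, 267.4]
eef_rot: [-3.141, -0.0, 1.602]
wrist_force: [-0.6, 0.5, -2.7]
finger_gap: 35.5
t 22.5 pos [ 556.  -360.5  267.4] rot [-3.1412e+00 -4.0000e-04  1.6020e+00] gap 35.5 F [-0.6  0.5 -2.7]
SHIFT cm [-0.09 -0.25  0.24] roll -0.001
```

```bash
python3 -m pendant '[[[-0.1,-0.2,4,0],[-0.1,-0.2,8,0],[-0.1,-0.2,12,0],[-0.1,-0.2,14.5,0],[-0.1,-0.2,14.5,0]]]'; python3 -m pendant '[[[0,0,0,0],[0,0,0,0]]]'; python3 go.py 553.5 -361.5 122 1.603;  python3 - <<'E'
from h import *
for n in("side","top"):
    f=cams.camera(n)["frame"][:,:,::-1]
    x0,y0,w,h=(360,175,90,75) if n=="top" else (110,95,100,100)
    cv2.imwrite(f"pics/r_{n}.png",cv2.resize(f[y0:y0+h,x0:x0+w],None,fx=8 if n=="top" else 6,fy=8 if n=="top" else 6,interpolation=cv2.INTER_CUBIC))
E
```

```text
clock: 23.0
eef_pos: [553.3, -358.8, 119.1]
eef_rot: [-3.137, -0.004, 1.604]
wrist_force: [0.9, 0.5, -2.4]
finger_gap: 35.6
clock: 23.2
eef_pos: [555.3, -361.2, 125.1]
eef_rot: [3.139, 0.002, 1.603]
wrist_force: [0.6, 0.0, -3.2]
finger_gap: 35.6
t 23.2 pos [ 555.3 -361.2  125.1] rot [3.1389e+00 2.1000e-03 1.6035e+00] gap 35.6 F [ 0.6  0.  -3.2]
SHIFT cm [-0.02 -0.18  0.31] roll 0.0005
```

View pics/r_side.png

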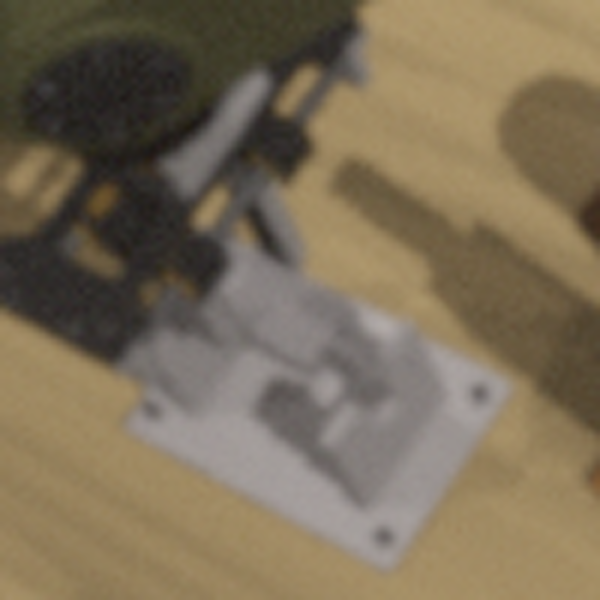

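View pics/r_top.png

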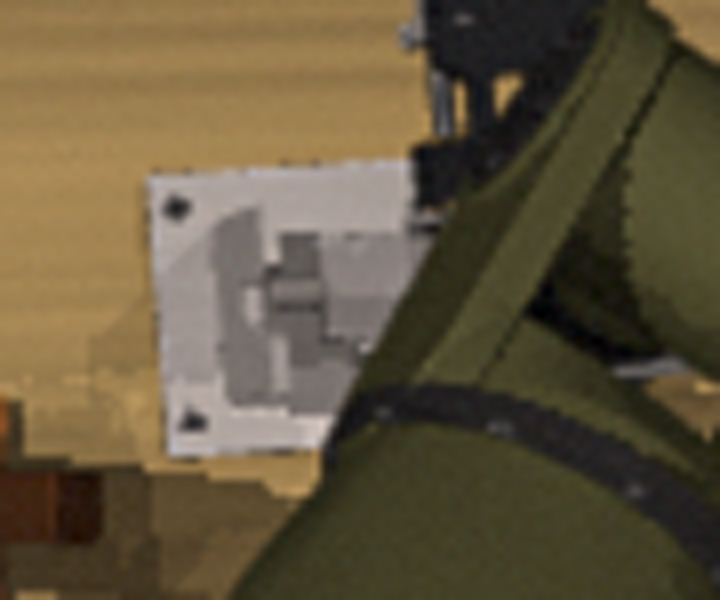

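Run:
```python
from fit import *
T=np.array([555.3,-361.2,119.6]);u=np.array([np.cos(1.6035),np.sin(1.6035),0])
for l in (40,58): print(l,proj(C["top"],T+u*l+[0,0,7 if l==40 else 0])[0])
# slot centres at plate tops (z85) and at z=70
for y0 in (-361.5,-362.8):
  F=np.array([553.5,y0,0]);f=np.array([np.cos(1.603),np.sin(1.603),0])
  for l in (46,52): print("plate",y0,l,proj(C["top"],F+f*l+[0,0,85])[0])
```

```text
40 [400.28101512 210.19130076]
58 [393.3000869  210.75324429]
plate -361.5 46 [394.7324131  211.88716489]
plate -361.5 52 [392.67088118 212.01429435]
plate -362.8 46 [395.18003636 211.87392173]
plate -362.8 52 [393.11842595 212.00105484]
```

```bash
python3 -m pendant '[[[-0.08,-0.18,0.8,0],[-0.08,-0.18,1.6,0],[-0.08,-0.18,2.2,0],[-0.08,-0.18,2.2,0],[-0.08,-0.18,2.2,0]]]'; python3 -m pendant '[[[0,0,0,0]]]'; python3 go.py 553.4 -362 61.5 1.603
```

```text
clock: 23.8
eef_pos: [552.5, -362.1, 100.3]
eef_rot: [-3.141, -0.0, 1.603]
wrist_force: [-0.2, -0.3, -2.8]
finger_gap: 35.4
clock: 23.9
eef_pos: [552.6, -362.2, 100.8]
eef_rot: [3.141, 0.0, 1.603]
wrist_force: [-0.2, 0.5, -1.8]
finger_gap: 35.5
t 23.9 pos [ 552.6 -362.2  100.8] rot [3.1413e+00 2.0000e-04 1.6028e+00] gap 35.5 F [-0.2  0.5 -1.8]
SHIFT cm [0.02 0.08 3.93] roll -0.0002
```

```bash
python3 -m pendant '[[[0,0.08,0.4,0],[0,0.08,0.9,0],[0,0.08,1.4,0],[0,0.08,1.4,0]]]'; python3 go.py 553.4 -362 61.5 1.603;python3 -m pendant '[[[0,0,0.4,0],[0,0,0.8,0],[0,0,0.8,0]]]'; python3 go.py 553.4 -362 61.5 1.603
```

```text
clock: 24.3
eef_pos: [552.9, -361.8, 85.4]
eef_rot: [-3.14, -0.001, 1.603]
wrist_force: [0.1, 0.2, -2.9]
finger_gap: 35.4
t 24.3 pos [ 552.9 -361.8   85.4] rot [-3.1403e+00 -1.0000e-03  1.6028e+00] gap 35.4 F [ 0.1  0.2 -2.9]
SHIFT cm [-0.02  0.05  2.39] roll -0.0002
clock: 24.6
eef_pos: [554.4, -362.2, 78.3]
eef_rot: [3.139, 0.001, 1.603]
wrist_force: [10.4, -2.8, -9.3]
finger_gap: 35.5
t 24.6 pos [ 554.4 -362.2   78.3] rot [3.1388e+00 1.0000e-03 1.6031e+00] gap 35.5 F [10.4 -2.8 -9.3]
SHIFT cm [ 0.02 -0.11  1.68] roll 0.0001
```

```bash
python3 -m pendant '[[[0,0.08,0,0],[0,0.08,0,0],[0,0.08,0,0]]]'; python3 go.py 553.4 -362 61.5 1.603; python3 -c "
from cell import manip
print(manip.read_state()['moment'])"
```

```text
clock: 24.9
eef_pos: [554.7, -362.0, 78.3]
eef_rot: [3.14, 0.0, 1.603]
wrist_force: [5.4, 0.2, -4.3]
finger_gap: 35.5
t 24.9 pos [ 554.7 -362.    78.3] rot [3.1404e+00 3.0000e-04 1.6030e+00] gap 35.5 F [ 5.4  0.2 -4.3]
SHIFT cm [ 0.   -0.13  1.68] roll 0.0
[-0.10132308 -1.2357472   0.10740482]
```

```bash
python3 -m pendant '[[[0,0.08,0,0],[0,0.08,0,0]]]'; python3 -m pendant '[[[0,0,0.3,0],[0,0,0.6,0],[0,0,0.8,0],[0,0,0.8,0]]]'; python3 go.py 555 -362 61.5 1.603; python3 -c "
from cell import manip
print(manip.read_state()['moment'])"
```

```text
clock: 25.1
eef_pos: [554.9, -362.0, 78.2]
eef_rot: [-3.141, -0.0, 1.603]
wrist_force: [2.5, 0.5, -4.2]
finger_gap: 35.9
clock: 25.5
eef_pos: [554.6, -361.9, 69.9]
eef_rot: [-3.141, -0.001, 1.603]
wrist_force: [0.0, 0.1, -3.3]
finger_gap: 35.5
t 25.5 pos [ 554.6 -361.9   69.9] rot [-3.1407e+00 -6.0000e-04  1.6027e+00] gap 35.5 F [ 0.   0.1 -3.3]
SHIFT cm [-0.01  0.04  0.84] roll -0.0003
[-0.02774508 -0.1202545  -0.01438003]
```

Sliding freely in the slots. Continue to the bottom.

```bash
python3 -m pendant '[[[0,0,0.3,0],[0,0,0.6,0],[0,0,0.7,0],[0,0,0.7,0]]]'; python3 go.py 555 -362 61.5 1.603; python3 -m pendant '[[[0,0,0.1,0],[0,0,0.15,0],[0,0,0.15,0]]]'; python3 go.py 555 -362 61.5 1.603
```

```text
clock: 25.9
eef_pos: [554.8, -362.0, 63.3]
eef_rot: [-3.141, -0.0, 1.603]
wrist_force: [-1.2, -0.3, -3.3]
finger_gap: 35.3
t 25.9 pos [ 554.8 -362.    63.3] rot [-3.1413e+00 -2.0000e-04  1.6028e+00] gap 35.3 F [-1.2 -0.3 -3.3]
SHIFT cm [-0.    0.02  0.18] roll -0.0002
clock: 26.2
eef_pos: [554.9, -362.0, 62.0]
eef_rot: [-3.142, -0.0, 1.603]
wrist_force: [0.2, -0.3, -2.3]
finger_gap: 35.4
t 26.2 pos [ 554.9 -362.    62. ] rot [-3.1415 -0.      1.6028] gap 35.4 F [ 0.2 -0.3 -2.3]
SHIFT cm [0.   0.01 0.05] roll -0.0002
```

```bash
python3 -m pendant '[[[0,0,0.08,0],[0,0,0.08,0],[0,0,0.08,0]]]';  python3 -m pendant '[[[0,0,0.08,0],[0,0,0.08,0],[0,0,0.08,0]]]'; python3 go.py 555 -362 61.5 1.603
```

```text
clock: 26.5
eef_pos: [555.0, -362.1, 61.5]
eef_rot: [3.141, 0.0, 1.603]
wrist_force: [-1.0, -0.3, 1.2]
finger_gap: 35.6
clock: 26.8
eef_pos: [555.1, -362.2, 61.3]
eef_rot: [3.141, 0.0, 1.603]
wrist_force: [-3.3, 1.4, 6.8]
finger_gap: 35.5
t 26.8 pos [ 555.1 -362.2   61.3] rot [3.1411e+00 4.0000e-04 1.6028e+00] gap 35.5 F [-3.3  1.4  6.8]
SHIFT cm [ 0.02 -0.01 -0.02] roll -0.0002
```

```bash
python3 -m pendant '[[[0,0,0,0],[0,0,0,0],[0,0,0,0],[0,0,0,0],[0,0,0,0]]]' 0.3; python3 -m pendant '[[[0,0,-1.5,0],[0,0,-4,0],[0,0,-8,0],[0,0,-13,0],[0,0,-18,0]]]'; python3 -m pendant '[[[-3,-4,0,0],[-6,-8,0,0],[-9,-12,0,0],[-12,-16,0,0],[-14,-19,0,0]]]';  python3 - <<'E'
from h import *
for n in("side","top"):
    f=cams.camera(n)["frame"][:,:,::-1]
    x0,y0,w,h=(305,175,140,105) if n=="top" else (125,95,140,105)
    cv2.imwrite(f"pics/s_{n}.png",cv2.resize(f[y0:y0+h,x0:x0+w],None,fx=5.7,fy=5.7,interpolation=cv2.INTER_CUBIC)); cv2.imwrite(f"pics/t_{n}.png",f)
E
```

```text
clock: 27.3
eef_pos: [554.9, -362.0, 60.3]
eef_rot: [-3.142, -0.0, 1.603]
wrist_force: [-0.4, 0.6, 0.3]
finger_gap: 60.7
clock: 27.8
eef_pos: [554.5, -361.8, 243.5]
eef_rot: [3.141, 0.0, 1.603]
wrist_force: [0.1, -0.2, -0.2]
finger_gap: 60.7
clock: 28.3
eef_pos: [367.0, -509.6, 241.8]
eef_rot: [3.141, 0.001, 1.601]
wrist_force: [0.7, -0.4, 0.4]
finger_gap: 61.2
```

View pics/s_side.png

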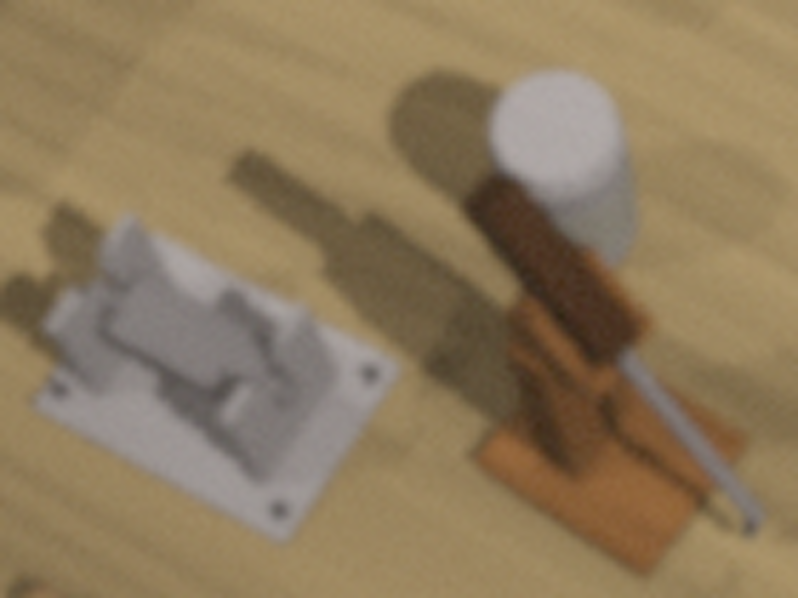

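View pics/s_top.png

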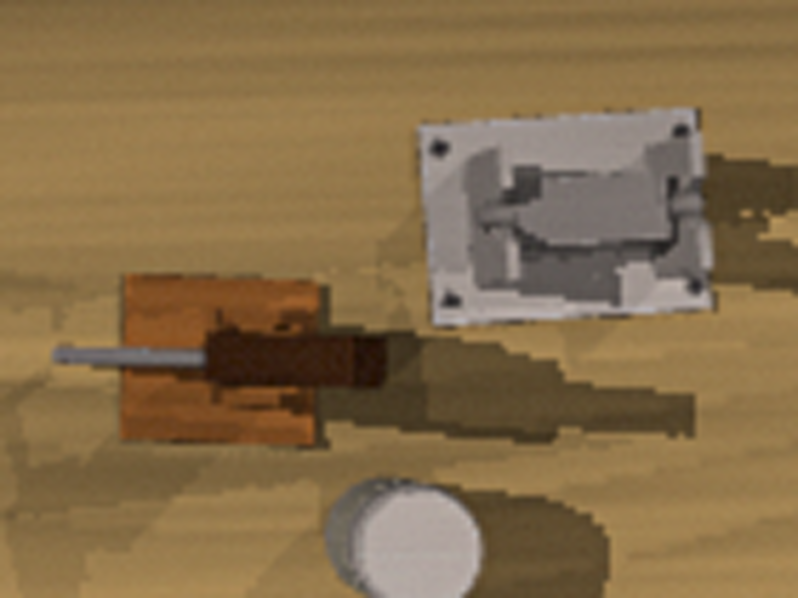

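View pics/t_top.png

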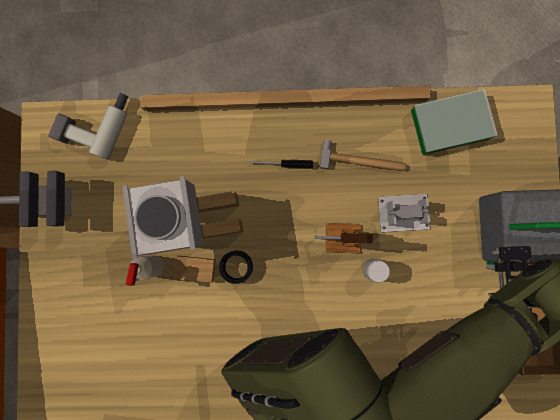

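```bash
python3 -m pendant '[[[0,-2,-3,0],[2,-3,-6,0],[5,-3,-8,0],[8,-3,-8,0],[8,-3,-8,0]]]'; python3 -m pendant '[[[0,0,0,0],[0,0,0,0],[0,0,0,0]]]'
python3 - <<'E'
from h import *
for n in("side","top"):
    f=cams.camera(n)["frame"][:,:,::-1]; cv2.imwrite(f"pics/u_{n}.png",f)
E
```

```text
clock: 28.9
eef_pos: [337.7, -426.4, 322.9]
eef_rot: [3.14, 0.002, 1.605]
wrist_force: [-0.7, 0.3, -0.7]
finger_gap: 61.2
clock: 29.2
eef_pos: [337.0, -429.5, 320.0]
eef_rot: [-3.141, -0.001, 1.602]
wrist_force: [-0.5, -0.3, 0.2]
finger_gap: 61.0
```

View pics/u_side.png

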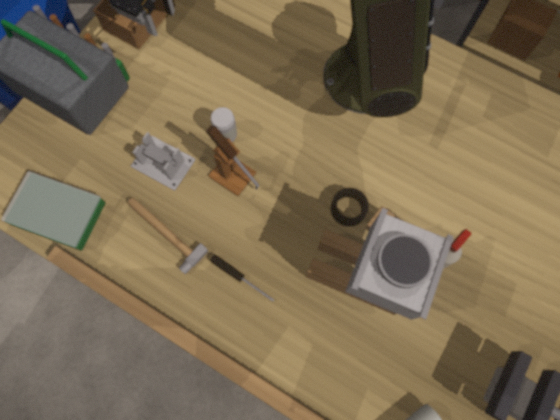

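The vane sits in the frame at about (160,157) and the pick is in its rest at about (225,150). The bystanders haven't moved, and the gripper is clear of everything.

Run:
```python
from cell import manip
print(manip.sign_off())
```

```text
the job is handed in; nothing more can be done
None
```

I dragged the vane out of the gap with the hooked pick and put the pick back in its rest. Then I lowered the vane, held throughout, into the bearing frame. I handed the job in at about 29 s of the 72 s allowed; no verdict is reported.

**What the last checks showed:**
- **Vane:** both pins lie in the slots and look seated and centred in both camera views. When lowered it met a firm stop at TCP height 61.3 mm, against 61.5 mm expected. I read this from the robot and the pictures and did not measure the final pin heights separately.
- **Pick:** it lies in its rest and looks the same as at the start. I let it go within about 0.5 mm of where I first gripped it.
- **Bystanders:** they show no visible movement in the pictures.
- **Gripper:** it is clear of everything and the wrist force reads about zero.

**What disagreed:**
- The side camera read 1 to 2 pixels off the top camera, or 3 to 6 mm along the bench. I relied mostly on the top camera and on touch.
- On entering the slots the vane touched one wall with about 10 N sideways. I moved about 2 mm toward +x and it slid down freely.

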